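# Put the salon's coffee grinder back in service after a burr change

## Task

New burrs have just been fitted in the coffee grinder: turn the adjustment ring on top clockwise until the burrs touch, then back it off 5 clicks. Slide the flat grounds tray fully home into the slot in the grinder's foot, and put the old burrs, jar and tools that are lying about into the steel service tray, completely inside it. Leave everything else on the counter where it is.

Things in the scene. Friction and masses are not known exactly. Their poses are not given: they have to be found in the camera images.
- grinder: White coffee grinder, fixed, 190 mm deep (x), 130 wide (y), head top at z = 245 mm. Origin: on the counter under the middle of its foot; x points to its back, the front (-x) roughly faces the robot. The head overhangs the slot in the foot from x = -55 mm on, from z = 162 mm up; the spout below it ends at z = 132.
- slot_mouth (a point): Middle of the mouth of the flat slot in the grinder's foot, on the slot's floor: x = -95 mm, z = 4 mm of the grinder, axes as the grinder's. The slot runs 83 mm along +x to a closed end; floor at z = 4 mm, side walls 87 mm apart, lips 9 mm above the floor roof both edges (lip tops at z = 22, lips 72 mm apart). Flared guides reach 21 mm in front of the mouth.
- adj_ring (a joint): Burr adjustment ring on top of the grinder: angle in rad, 0 where the burrs touch (firm stop), growing counter-clockwise seen from above (coarser). It clicks into a notch every 0.2618 rad (24 a turn; one at 0) and stays in it; turning takes under 0.4 N m. Starts 3 to 7 clicks open. Black dots on the collar are one click apart; where on them the burrs touch differs each time.
- adj_ring_grip (a point): Centre of the adjustment ring, on its axis (the vertical through the grinder's origin), at z = 276 mm: a dark knurled cylinder 56 mm in diameter from z = 252 to 288 mm over a collar 90 mm wide, with an orange pointer; nothing stands above it. The point turns with the ring.
- grounds_tray_mid (a point): Loose flat steel grounds tray (0.2 kg), a slab 132 (x) by 84 (y) by 6 mm with an upright pull tab near its front (-x) edge. This point: middle of the slab, 3 mm above its underside. The back edge (x = +66) enters the slot first. Fully home that edge is at the slot's end: this point at x = -78, y = 0, z = 7 mm of the grinder, axes parallel; the tab is then 39 mm in front of the mouth.
- grounds_tray_tab (a point): The grounds tray's pull tab: a plate 6 mm thick (x), 36 mm wide (y), rising from the slab's top (6 mm) to 40 mm above the tray's underside. This point is in its middle, 28 mm above the underside and 56 mm in front (-x) of the slab's middle.
- service_tray: Open stainless service tray, fixed, 200 (x) by 260 (y) mm outside, 22 mm high, walls and floor 3 mm thick. Origin: on the counter under its middle.
- burr_a_mid (a point): Old steel burr, dark disc 48 mm in diameter, 18 mm high, lying flat; centre half-way up; may be absent
- burr_b_mid (a point): Old brass-coloured burr, disc 48 mm in diameter, 18 mm high, lying flat; centre half-way up; may be absent
- jar_mid (a point): Small green jar with white cap, 42 mm in diameter, 50 mm high, standing; centre half-way up; may be absent
- screwdriver_grip (a point): Screwdriver lying on the counter: red handle 78 (x) by 22 by 22 mm, this point in the middle of the handle (11 mm up); steel shaft 6 mm thick along +x from the handle; may be absent
- screwdriver_tip (a point): Tip of the screwdriver, 104 mm along +x from the handle's middle
- brush_grip (a point): Cleaning brush lying on the counter: wooden handle 90 (x) by 18 by 16 mm, this point in the middle of the handle (8 mm up); ferrule and bristles along +x; may be absent
- brush_tip (a point): End of the brush's bristles, 90 mm along +x from the handle's middle
- espresso_cup: Bystander: white cup, 62 mm wide, 60 high; origin under it
- bean_tin: Bystander: copper-coloured tin, 84 mm wide, 130 high; origin under it
- pomade: Bystander: blue pomade pot, 64 mm wide, 45 high; origin under it
- clipper: Bystander: black hair clipper, 180 by 46 by 32 mm, on the blue tool mat; origin under it
- glove_box: Bystander: small box, 50 by 70 by 40 mm; origin under it
There are look-alikes about, which are no part of the job. Leave any purple or turquoise look-alike of the part that bears grounds_tray_mid alone. Of the things shaped like the part that bears screwdriver_grip, the red one is meant.

How it is judged:
By the outcome, as a careful person would: the job done as asked, in the order asked, and still so for the second after the job is handed in, with the robot touching nothing.
Of burr_a, burr_b, jar, screwdriver, brush only 3 to 5 are there at a start; the rules pass over those that are not, and their reading is None.
At some moment in a run one of burr_a, burr_b, jar, screwdriver, brush may be knocked a few centimetres aside while the robot is not near it.
Once in a run the grip may slacken for a moment while it holds something.
It also fails if it takes over 210 s, if anything falls off the work surface, if the arm or the gripper's body presses on something with over 40 N, if the wrist force passes 120 N, or if a joint passes its speed limit or range.

## Robot

A 6-joint arm with a two-finger parallel gripper is mounted at the origin on the work surface. World frame = base frame: x ahead of the robot, y to its left, z up, the work surface at z = 0. Lengths are in m, angles in degrees, forces in N, time in s.
With the tool pointing down it reaches from about 0.4 to 0.825 m from the base axis. Payload 7 kg.
Tool frame: the origin (TCP) lies at the very end of the fingers, on their centre line; the grasp point (between the pads) lies behind it (r.grasp_offset is the z of the grasp point in the tool frame, in m); z points along the fingers, y is the direction in which the jaws open and shut (so a half turn about z gives the same grasp; the last joint's range is limited). The gripper opens to 88 mm and grips with 3 to 60 N. Pads are 19 mm wide; open, the fingers measure 130 mm over their backs; the gripper's body (78 mm by 193 mm) begins 47 mm behind the grasp point.
Start: joints at [-55.056, 20.546, 0.682, 0, -70.136, -16.507], TCP at [0.213, -0.64, 0.227] pointing down, gripper open.
Joint ranges: [-176.03, 176.03], [-82.01, 121.73], [-58.28, 71.71], [-173.87, 95.51], [-174.79, -0.11], [-173.66, 173.66]. Speed limits (degrees/s): [136.94, 136.94, 172.46, 180, 180, 180].

## Interface

Orientations are given as [roll, pitch, yaw] about the fixed x, y, z axes, in that order (R = Rz(yaw) Ry(pitch) Rx(roll)).
In Python, from plant import r gives the robot as it stands. The module is installed in compiled form; this text tells all that it offers.
- The arm moves only by the tool servo_tool, never from a script. Its argument "targets" is a list of rows, each an object of numbers: "dx", "dy", "dz": the shift along the world's x, y, z in cm; "spin": the turn about the world's z in rad; "grip": the opening in per cent of the stroke, from 0 (shut) to 100 (fully open). A call has exactly 10 rows; each row is the pose to reach, as a shift and turn from the pose commanded when the call began; what a row does not reach only later rows make up. A row lasts 1/12 s, in which the tool goes at most 41.7 mm and 7.16 degrees, less where a joint would pass 70% of its speed; a pose out of reach is approached as far as the arm can. A call with a gripper value outside its range is refused whole. The fingers move at their own pace and stop on an object; "squeeze" is the grip in N (left out, the last holds). Time passes only in rows, so rows that repeat a pose let the fingers close, or fill a call up. It gives the time, the measured TCP pose, the force and the opening at its end, in the units of the state.
- r.get_state(): the state, without advancing time (a new reading comes with each control period).
- r.capture(name): name is "scene" or "top" or "wrist"; returns the picture (400x640x3 uint8, blue, green, red); there is no depth.
- r.get_calibration(name): a dict with "K" (3x3 intrinsics, pixels), "extrinsics" (4x4, takes a point from camera to world coordinates). Camera axes: x right, y down, z forward; pixel columns grow to the right and rows downward; lengths in m; the calibration is good to about 2 mm. A picture is of the moment at which its call begins: read the wrist's pose just before it. get_calibration takes no time and is no camera call; for the wrist camera it gives the pose at the moment of the call.
- r.close_job(): hands the job in, once; it reports no verdict.
Trained networks look in the newest picture that a camera, given by its name, has taken for a name from the list of things; names that differ only in an ending like _2 or _b are one class to them, and where a whole thing is asked for, a point or a joint stands for the part that bears it (a point fixed in the world has none). Each returns a list of dicts, best first, with "p" (0 to 1); they miss things now and then, are a little off and sometimes report something else, mostly with a low value. They report only what shows in the picture. A call takes as long as a camera call. They do not tell look-alikes from the thing itself.
- r.cut_out(name, camera): "mask" (400x640 bool, what is visible of it) and "extent" ([left, top, right, bottom] in pixels, round what is visible of it).
The state is a dict: "time_s": time; "joints": joint angles; "qd": joint speeds; "joint_torque": joint torques, N m; "tcp_pos": TCP position; "eef_rot": TCP orientation; "contact_force": force on the tool from outside, world axes, zero at the start; "moment": the same for the moment, N m; "gripper_width": finger opening in m.
Only numpy, scipy, OpenCV 4.12 (cv2) and the standard library are available. Lean on these libraries where they do the work, as an engineer would, in place of code of your own. Each camera call takes 0.05 s, during which the arm holds its last target. There are 200 camera calls.

## Working session

There is one attempt and no reset: what is moved stays moved. The work goes in short steps, Python scripts to look and compute and a tool call to move; the robot and the scene stay as the last step left them, time stands still between calls to the robot, and variables do not carry over. Pictures are saved under pics/ and viewed, about 12 in all and at most 16, crops included, and the job is handed in when it is done.

Besides the shell and the picture viewer there is one more tool, called after "Request:" as name(argument=value, ...), one argument or row to a line, values as JSON. servo_tool: Moves the arm, as the interface text tells. Its arguments: {"type":"object","properties":{"targets":{"type":"array"},"squeeze":{"type":"number"}},"required":["targets"]}

```bash
mkdir -p pics
cat > h.py <<'E'
import numpy as np, cv2
from plant import r
def cap(n,f=None):
    c=r.get_calibration(n); im=r.capture(n)
    if f: cv2.imwrite('pics/'+f,im)
    return im,c
def px2w(c,u,v,z):
    K=np.array(c['K']);E=np.array(c['extrinsics'])
    d=E[:3,:3]@np.linalg.inv(K)@np.array([u,v,1.]); o=E[:3,3]
    return o+d*(z-o[2])/d[2]
def w2px(c,p):
    K=np.array(c['K']);E=np.array(c['extrinsics'])
    q=K@(E[:3,:3].T@(np.array(p)-E[:3,3])); return q[:2]/q[2]
def st():
    s=r.get_state(); print({k:np.round(s[k],4).tolist() for k in('time_s','tcp_pos','eef_rot','contact_force','gripper_width','joints')}); return s
E
python3 - <<'E'
from h import *
st(); print(r.grasp_offset)
a,ca=cap('scene','scene1.png'); b,cb=cap('top','top1.png')
for n,c in(('scene',ca),('top',cb)): print(n,np.round(c['extrinsics'],3).tolist(),np.round(c['K'],1).tolist())
for n in ['grinder','adj_ring','grounds_tray_mid','service_tray','burr_a_mid','burr_b_mid','jar_mid','screwdriver_grip','brush_grip']:
    for d in r.cut_out(n,'top'):
        m=d['mask']; v,u=np.nonzero(m); print(n,round(d['p'],2),d['extent'],[round(x,1) for x in(u.mean(),v.mean())] if len(u) else '', np.round(px2w(cb,u.mean(),v.mean(),0.01),3))
E
```

```text
{'time_s': 0.0, 'tcp_pos': [0.2133, -0.6399, 0.2256], 'eef_rot': [179.9064, -0.0081, -161.5709], 'contact_force': [0.3054, -0.0301, 0.304], 'gripper_width': 0.0872, 'joints': [-55.0561, 20.5911, 0.6356, -0.0201, -70.1365, -16.5079]}
-0.0188
scene [[-0.855, 0.387, -0.344, 0.9], [0.518, 0.659, -0.546, 0.719], [0.015, -0.645, -0.764, 1.06], [0.0, 0.0, 0.0, 1.0]] [[389.5, 0.0, 328.5], [0.0, 389.5, 198.5], [0.0, 0.0, 1.0]]
top [[0.029, -0.987, 0.156, 0.288], [-1.0, -0.03, -0.007, 0.11], [0.012, -0.156, -0.988, 1.593], [0.0, 0.0, 0.0, 1.0]] [[427.2, 0.0, 323.6], [0.0, 427.2, 196.9], [0.0, 0.0, 1.0]]
grinder 0.73 [249.5, 163.2, 257.1, 197.7] [np.float64(252.6), np.float64(180.9)] [0.59  0.368 0.01 ]
grinder 0.71 [297.6, 116.6, 335.7, 192.9] [np.float64(317.1), np.float64(154.0)] [0.702 0.128 0.01 ]
adj_ring 0.72 [308.4, 134.6, 326.4, 155.4] [np.float64(317.4), np.float64(144.8)] [0.739 0.128 0.01 ]
grounds_tray_mid 0.85 [364.3, 194.1, 392.7, 232.8] [np.float64(377.2), np.float64(211.9)] [ 0.487 -0.103  0.01 ]
grounds_tray_mid 0.84 [288.9, 244.0, 318.5, 286.0] [np.float64(302.0), np.float64(261.3)] [0.297 0.171 0.01 ]
grounds_tray_mid 0.6 [412.2, 261.2, 418.2, 266.9] [np.float64(416.7), np.float64(265.5)] [ 0.294 -0.25   0.01 ]
service_tray 0.76 [406.6, 185.6, 480.7, 244.1] [np.float64(442.3), np.float64(216.4)] [ 0.478 -0.347  0.01 ]
burr_b_mid 0.41 [297.8, 116.0, 336.7, 192.8] [np.float64(317.3), np.float64(154.4)] [0.701 0.127 0.01 ]
jar_mid 0.71 [407.2, 160.0, 419.0, 173.5] [np.float64(414.6), np.float64(166.8)] [ 0.664 -0.244  0.01 ]
jar_mid 0.31 [352.1, 124.4, 371.2, 148.4] [np.float64(362.3), np.float64(136.0)] [ 0.779 -0.043  0.01 ]
screwdriver_grip 0.72 [257.7, 133.5, 267.8, 149.8] [np.float64(264.4), np.float64(143.9)] [0.735 0.331 0.01 ]
brush_grip 0.58 [251.4, 160.0, 255.7, 195.8] [np.float64(252.3), np.float64(179.2)] [0.597 0.369 0.01 ]
```

Run:
```python
from h import *
a=cv2.imread('pics/top1.png'); cv2.imwrite('pics/top1c.png',cv2.resize(a[90:310,220:500],(800,629),interpolation=cv2.INTER_CUBIC)[:600])
```

```text
(no output)
```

View pics/top1c.png

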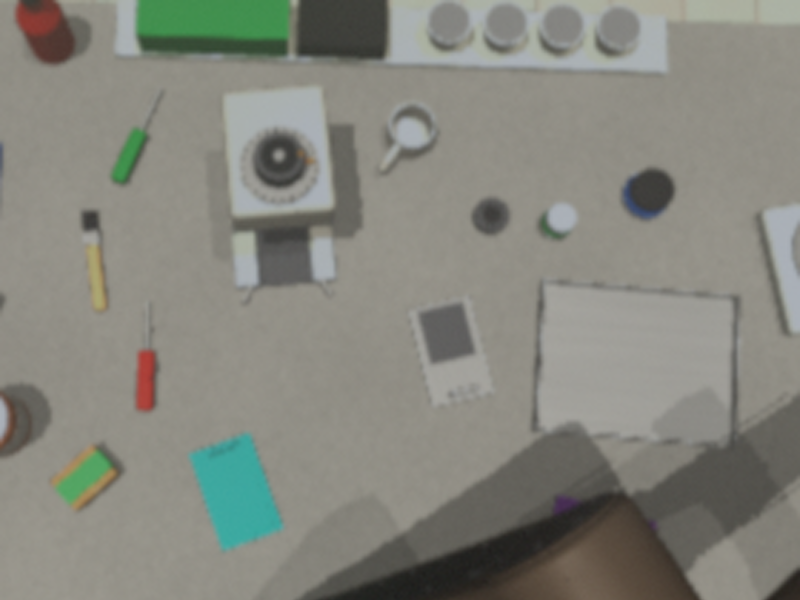

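View pics/scene1.png

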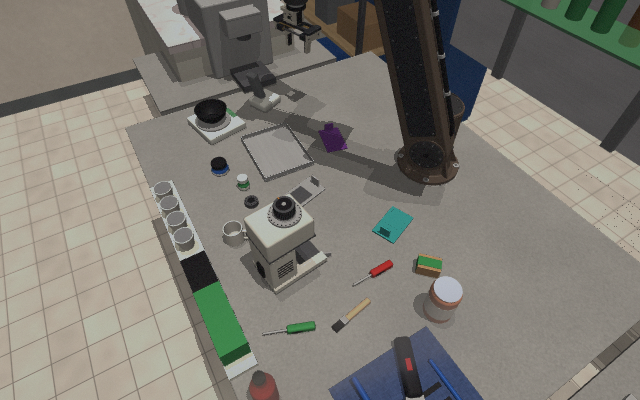

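Candidates (crop pixels of the top view):
- **Trays:** steel slab (450,350), turquoise (236,490) and purple (600,510, half hidden by the arm). The steel one is meant.
- **Screwdrivers:** red (146,370) and green (130,150). The red one is meant.
- **To clear:** dark burr (490,215), jar (560,220) and brush (95,265). No brass burr is visible yet.
- **Ring:** (279,157).

Run:
```python
from h import *
c=r.get_calibration('top'); w=r.get_calibration('wrist'); T=np.eye(4)
s=st()
from scipy.spatial.transform import Rotation as R
T[:3,:3]=R.from_euler('xyz',s['eef_rot'],degrees=True).as_matrix(); T[:3,3]=s['tcp_pos']
print('tool->cam',np.round(np.linalg.inv(T)@np.array(w['extrinsics']),3).tolist(),np.array(w['K']).round(0).tolist())
def f(n,u,v,z): print(n,np.round(px2w(c,u/2.857+220,v/2.8591+90,z),3)[:2])
f('ring',279,155,.288)
for q in [(224,95),(322,87),(332,212),(230,220)]: f('head',*q,.245)
for q in [(236,285),(334,280)]: f('foot',*q,.022)
for q in [(410,310),(468,297),(492,392),(434,405)]: f('tray',*q,.006)
for q in [(541,282),(739,296),(734,444),(533,430)]: f('serv',*q,.022)
f('burr',490,215,.018); f('jar',562,217,.05); f('sd',146,380,.02); f('sdtip',149,305,.01)
f('br',97,280,.015); f('brtip',90,212,.008); f('cup',410,130,.06);f('pom',652,190,.04)
```

```text
{'time_s': 0.55, 'tcp_pos': [0.2134, -0.6403, 0.2265], 'eef_rot': [179.996, 0.0011, -161.5656], 'contact_force': [-0.1228, -0.3449, -0.8567], 'gripper_width': 0.0876, 'joints': [-55.0557, 20.5456, 0.6775, -0.0023, -70.1354, -16.5091]}
tool->cam [[0.0, -0.958, -0.287, 0.077], [1.0, 0.0, 0.001, -0.0], [-0.001, -0.287, 0.958, -0.158], [0.0, 0.0, 0.0, 1.0]] [[286.0, 0.0, 320.0], [0.0, 286.0, 201.0], [0.0, 0.0, 1.0]]
ring [0.661 0.124]
head [0.743 0.19 ]
head [0.756 0.078]
head [0.609 0.063]
head [0.596 0.178]
foot [0.561 0.178]
foot [0.571 0.05 ]
tray [ 0.537 -0.052]
tray [ 0.557 -0.128]
tray [ 0.432 -0.16 ]
tray [ 0.413 -0.085]
serv [ 0.577 -0.221]
serv [ 0.566 -0.481]
serv [ 0.373 -0.469]
serv [ 0.384 -0.21 ]
burr [ 0.666 -0.155]
jar [ 0.658 -0.243]
sd [0.433 0.289]
sdtip [0.533 0.291]
br [0.563 0.36 ]
brtip [0.655 0.376]
cup [ 0.766 -0.043]
pom [ 0.701 -0.364]
```

Request:
servo_tool(
  targets=[
    {"dx": 1.9,"dy": 3.2,"dz": 1.7,"spin": 0.1},
    {"dx": 3.8,"dy": 6.4,"dz": 3.4,"spin": 0.2},
    {"dx": 5.7,"dy": 9.6,"dz": 5.1,"spin": 0.3},
    {"dx": 7.6,"dy": 12.8,"dz": 6.8,"spin": 0.4},
    {"dx": 9.5,"dy": 16,"dz": 8.5,"spin": 0.5},
    {"dx": 11.4,"dy": 19.2,"dz": 10.2,"spin": 0.6},
    {"dx": 13.3,"dy": 22.4,"dz": 11.9,"spin": 0.7},
    {"dx": 15.2,"dy": 25.6,"dz": 13.6,"spin": 0.8},
    {"dx": 17.1,"dy": 28.8,"dz": 15.3,"spin": 0.9},
    {"dx": 19,"dy": 32,"dz": 17,"spin": 1.0},
  ],
)

```text
validation failed for argument at $.ta...
```

Request:
servo_tool(
  targets=[
    {"dx": 2.1,"dy": 3.6,"dz": 0},
    {"dx": 4.2,"dy": 7.2,"dz": 0},
    {"dx": 6.3,"dy": 10.8,"dz": 0},
    {"dx": 8.4,"dy": 14.4,"dz": 0},
    {"dx": 10.5,"dy": 18,"dz": 0},
    {"dx": 12.6,"dy": 21.6,"dz": 0},
    {"dx": 14.7,"dy": 25.2,"dz": 0},
    {"dx": 16.8,"dy": 28.8,"dz": 0},
    {"dx": 18.9,"dy": 32.4,"dz": 0},
    {"dx": 21,"dy": 36,"dz": 0},
  ],
)

```text
validation failed for argument at $.ta...
```

Run:
```python
from h import *
st(); cap('top','top2.png')
im,c=cap('wrist','w2.png'); import json; json.dump({k:np.array(c[k]).tolist() for k in c},open('w2.json','w'))
print(w2px(c,[.661,.124,.288]))
for n in ['adj_ring','grounds_tray_mid','burr_a_mid']:
    for d in r.cut_out(n,'wrist'): print(n,round(d['p'],2),np.round(d['extent'],0))
```

```text
{'time_s': 0.55, 'tcp_pos': [0.2134, -0.6403, 0.2265], 'eef_rot': [179.996, 0.0011, -161.5656], 'contact_force': [-0.1228, -0.3449, -0.8567], 'gripper_width': 0.0876, 'joints': [-55.0557, 20.5456, 0.6775, -0.0023, -70.1354, -16.5091]}
[864.48963268 838.76689233]
adj_ring 0.61 [379. 302. 440. 400.]
grounds_tray_mid 0.76 [504. 224. 539. 238.]
```

View pics/w2.png

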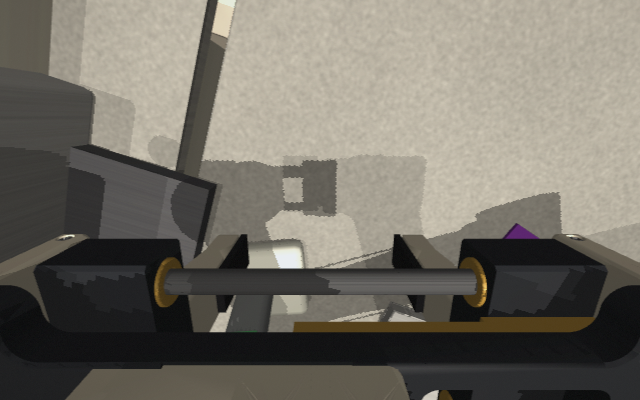

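The move was refused because each row needs every field. The wrist view shows the gripper filling the lower half and the counter beyond it.

Request:
servo_tool(
  targets=[
    {"dx": 1.9,"dy": 3.2,"dz": 1.7,"spin": 0.1,"grip": 100},
    {"dx": 3.8,"dy": 6.4,"dz": 3.4,"spin": 0.2,"grip": 100},
    {"dx": 5.7,"dy": 9.6,"dz": 5.1,"spin": 0.3,"grip": 100},
    {"dx": 7.6,"dy": 12.8,"dz": 6.8,"spin": 0.4,"grip": 100},
    {"dx": 9.5,"dy": 16,"dz": 8.5,"spin": 0.5,"grip": 100},
    {"dx": 11.4,"dy": 19.2,"dz": 10.2,"spin": 0.6,"grip": 100},
    {"dx": 13.3,"dy": 22.4,"dz": 11.9,"spin": 0.7,"grip": 100},
    {"dx": 15.2,"dy": 25.6,"dz": 13.6,"spin": 0.8,"grip": 100},
    {"dx": 17.1,"dy": 28.8,"dz": 15.3,"spin": 0.9,"grip": 100},
    {"dx": 19,"dy": 32,"dz": 17,"spin": 1.0,"grip": 100},
  ],
)

```text
time_s: 1.63
tcp_pos: [0.4038, -0.3186, 0.3979]
eef_rot: [-179.9, -0.0, -104.0]
contact_force: [1.6, 0.5, -0.1]
gripper_width: 0.0877
```

Request:
servo_tool(
  targets=[
    {"dx": 2.1,"dy": 3.6,"dz": 0,"spin": 0,"grip": 100},
    {"dx": 4.2,"dy": 7.2,"dz": 0,"spin": 0,"grip": 100},
    {"dx": 6.3,"dy": 10.8,"dz": 0,"spin": 0,"grip": 100},
    {"dx": 8.4,"dy": 14.4,"dz": 0,"spin": 0,"grip": 100},
    {"dx": 10.5,"dy": 18,"dz": 0,"spin": 0,"grip": 100},
    {"dx": 12.6,"dy": 21.6,"dz": 0,"spin": 0,"grip": 100},
    {"dx": 14.7,"dy": 25.2,"dz": 0,"spin": 0,"grip": 100},
    {"dx": 16.8,"dy": 28.8,"dz": 0,"spin": 0,"grip": 100},
    {"dx": 18.9,"dy": 32.4,"dz": 0,"spin": 0,"grip": 100},
    {"dx": 21,"dy": 36,"dz": 0,"spin": 0,"grip": 100},
  ],
)

```text
time_s: 2.47
tcp_pos: [0.614, 0.0416, 0.3969]
eef_rot: [-180.0, 0.0, -104.2]
contact_force: [1.4, -1.0, 0.1]
gripper_width: 0.0881
```

Run:
```python
from h import *
st(); cap('top','top2.png')
im,c=cap('wrist','w3.png'); import json; json.dump({k:np.array(c[k]).tolist() for k in c},open('w3.json','w'))
print(w2px(c,[.661,.124,.288]))
for n in ['adj_ring','grounds_tray_mid','burr_a_mid']:
    for d in r.cut_out(n,'wrist'): print(n,round(d['p'],2),np.round(d['extent'],0))
```

```text
{'time_s': 2.4667, 'tcp_pos': [0.614, 0.0416, 0.3969], 'eef_rot': [-179.9639, 0.0241, -104.2483], 'contact_force': [1.4317, -1.0105, 0.1301], 'gripper_width': 0.0881, 'joints': [22.0402, 11.606, 9.9828, 0.0019, -88.3334, -36.2886]}
[297.94725961 276.45873494]
adj_ring 0.67 [438. 243. 451. 256.]
adj_ring 0.63 [271. 234. 329. 300.]
grounds_tray_mid 0.83 [327.  15. 416.  96.]
grounds_tray_mid 0.75 [453. 142. 536. 213.]
grounds_tray_mid 0.18 [342. 294. 375. 310.]
```

View pics/w3.png

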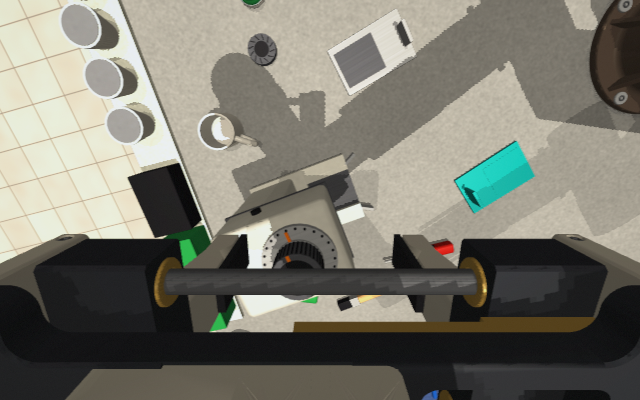

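The view shows the steel tray at (370,52) with its pull tab at (405,33), dark burr at (262,50), turquoise tray at (495,178), and the ring at (300,265) with its orange pointer at (288,237). So the tray choice is confirmed. Next I grip the ring.

Request:
servo_tool(
  targets=[
    {"dx": 2,"dy": 3.5,"dz": 0,"spin": 0,"grip": 100},
    {"dx": 4,"dy": 7,"dz": 0,"spin": 0,"grip": 100},
    {"dx": 4.7,"dy": 8.2,"dz": -2,"spin": 0,"grip": 100},
    {"dx": 4.7,"dy": 8.2,"dz": -5,"spin": 0,"grip": 100},
    {"dx": 4.7,"dy": 8.2,"dz": -8,"spin": 0,"grip": 100},
    {"dx": 4.7,"dy": 8.2,"dz": -11,"spin": 0,"grip": 100},
    {"dx": 4.7,"dy": 8.2,"dz": -13,"spin": 0,"grip": 100},
    {"dx": 4.7,"dy": 8.2,"dz": -13.6,"spin": 0,"grip": 100},
    {"dx": 4.7,"dy": 8.2,"dz": -13.6,"spin": 0,"grip": 70},
    {"dx": 4.7,"dy": 8.2,"dz": -13.6,"spin": 0,"grip": 60},
  ],
  squeeze=25,
)

```text
time_s: 3.55
tcp_pos: [0.661, 0.1208, 0.2624]
eef_rot: [-179.9, 0.0, -104.3]
contact_force: [0.6, 0.1, 0.5]
gripper_width: 0.0791
```

Request:
servo_tool(
  targets=[
    {"dx": 0,"dy": 0,"dz": 0,"spin": 0,"grip": 40},
    {"dx": 0,"dy": 0,"dz": 0,"spin": 0,"grip": 40},
    {"dx": 0,"dy": 0,"dz": 0,"spin": 0,"grip": 40},
    {"dx": 0,"dy": 0,"dz": 0,"spin": 0,"grip": 40},
    {"dx": 0,"dy": 0,"dz": 0,"spin": 0,"grip": 40},
    {"dx": 0,"dy": 0,"dz": 0,"spin": 0,"grip": 40},
    {"dx": 0,"dy": 0,"dz": 0,"spin": 0,"grip": 40},
    {"dx": 0,"dy": 0,"dz": 0,"spin": 0,"grip": 40},
    {"dx": 0,"dy": 0,"dz": 0,"spin": 0,"grip": 40},
    {"dx": 0,"dy": 0,"dz": 0,"spin": 0,"grip": 40},
  ],
  squeeze=25,
)

```text
time_s: 4.38
tcp_pos: [0.6611, 0.1216, 0.2617]
eef_rot: [-179.9, 0.0, -104.3]
contact_force: [0.5, -0.7, 5.6]
gripper_width: 0.0551
```

Run:
```python
from h import *
s=st(); print(s['moment'])
```

```text
{'time_s': 4.3833, 'tcp_pos': [0.6611, 0.1216, 0.2617], 'eef_rot': [-179.8894, 0.0397, -104.2554], 'contact_force': [0.4562, -0.678, 5.5858], 'gripper_width': 0.0551, 'joints': [27.0274, 19.1753, 3.2265, 0.0449, -73.9419, -41.2952]}
[-0.11494418 -0.10961356 -0.09382924]
```

Request:
servo_tool(
  targets=[
    {"dx": 0,"dy": 0,"dz": 0,"spin": -0.07,"grip": 40},
    {"dx": 0,"dy": 0,"dz": 0,"spin": -0.14,"grip": 40},
    {"dx": 0,"dy": 0,"dz": 0,"spin": -0.21,"grip": 40},
    {"dx": 0,"dy": 0,"dz": 0,"spin": -0.28,"grip": 40},
    {"dx": 0,"dy": 0,"dz": 0,"spin": -0.35,"grip": 40},
    {"dx": 0,"dy": 0,"dz": 0,"spin": -0.42,"grip": 40},
    {"dx": 0,"dy": 0,"dz": 0,"spin": -0.49,"grip": 40},
    {"dx": 0,"dy": 0,"dz": 0,"spin": -0.56,"grip": 40},
    {"dx": 0,"dy": 0,"dz": 0,"spin": -0.63,"grip": 40},
    {"dx": 0,"dy": 0,"dz": 0,"spin": -0.7,"grip": 40},
  ],
)

```text
time_s: 5.22
tcp_pos: [0.6591, 0.1228, 0.2617]
eef_rot: [179.9, -0.0, -144.5]
contact_force: [-9.5, 5.6, 10.7]
gripper_width: 0.0551
```

Run:
```python
from h import *
s=st(); print(s['moment'])
```

```text
{'time_s': 5.2167, 'tcp_pos': [0.6591, 0.1228, 0.2617], 'eef_rot': [179.903, -0.0016, -144.4736], 'contact_force': [-9.5081, 5.6193, 10.6732], 'gripper_width': 0.0551, 'joints': [27.1234, 19.1152, 3.1914, -0.0995, -74.0919, -81.5697]}
[1.9339062  3.16479354 0.25081543]
```

Request:
servo_tool(
  targets=[
    {"dx": 0,"dy": 0,"dz": 0,"spin": -0.03,"grip": 40},
    {"dx": 0,"dy": 0,"dz": 0,"spin": -0.06,"grip": 40},
    {"dx": 0,"dy": 0,"dz": 0,"spin": -0.09,"grip": 40},
    {"dx": 0,"dy": 0,"dz": 0,"spin": -0.12,"grip": 40},
    {"dx": 0,"dy": 0,"dz": 0,"spin": -0.15,"grip": 40},
    {"dx": 0,"dy": 0,"dz": 0,"spin": -0.18,"grip": 40},
    {"dx": 0,"dy": 0,"dz": 0,"spin": -0.21,"grip": 40},
    {"dx": 0,"dy": 0,"dz": 0,"spin": -0.24,"grip": 40},
    {"dx": 0,"dy": 0,"dz": 0,"spin": -0.26,"grip": 40},
    {"dx": 0,"dy": 0,"dz": 0,"spin": -0.26,"grip": 40},
  ],
)

```text
time_s: 6.05
tcp_pos: [0.6587, 0.1236, 0.2617]
eef_rot: [179.9, -0.0, -159.2]
contact_force: [-10.7, 8.0, 11.5]
gripper_width: 0.0559
```

Run:
```python
from h import *
s=st(); print(s['moment'])
```

```text
{'time_s': 6.05, 'tcp_pos': [0.6587, 0.1236, 0.2617], 'eef_rot': [179.8532, -0.0322, -159.2428], 'contact_force': [-10.6825, 7.981, 11.5425], 'gripper_width': 0.0559, 'joints': [27.1675, 19.105, 3.1982, -0.1554, -74.1088, -96.3678]}
[ 2.50985779  3.60470923 -0.06939863]
```

Request:
servo_tool(
  targets=[
    {"dx": 0,"dy": 0,"dz": 0,"spin": -0.03,"grip": 40},
    {"dx": 0,"dy": 0,"dz": 0,"spin": -0.06,"grip": 40},
    {"dx": 0,"dy": 0,"dz": 0,"spin": -0.09,"grip": 40},
    {"dx": 0,"dy": 0,"dz": 0,"spin": -0.12,"grip": 40},
    {"dx": 0,"dy": 0,"dz": 0,"spin": -0.15,"grip": 40},
    {"dx": 0,"dy": 0,"dz": 0,"spin": -0.18,"grip": 40},
    {"dx": 0,"dy": 0,"dz": 0,"spin": -0.21,"grip": 40},
    {"dx": 0,"dy": 0,"dz": 0,"spin": -0.24,"grip": 40},
    {"dx": 0,"dy": 0,"dz": 0,"spin": -0.26,"grip": 40},
    {"dx": 0,"dy": 0,"dz": 0,"spin": -0.26,"grip": 40},
  ],
)

```text
time_s: 6.88
tcp_pos: [0.6586, 0.1245, 0.2614]
eef_rot: [179.8, -0.1, -174.0]
contact_force: [-10.9, 10.5, 9.5]
gripper_width: 0.0554
```

Run:
```python
from h import *
s=st(); print(s['moment'])
```

```text
{'time_s': 6.8833, 'tcp_pos': [0.6586, 0.1245, 0.2614], 'eef_rot': [179.801, -0.0689, -174.0401], 'contact_force': [-10.8796, 10.4623, 9.4874], 'gripper_width': 0.0554, 'joints': [27.2106, 19.1082, 3.1983, -0.2189, -74.0823, -111.1909]}
[3.86168946 3.92697896 0.80253049]
```

Request:
servo_tool(
  targets=[
    {"dx": 0,"dy": 0,"dz": 0,"spin": -0.03,"grip": 40},
    {"dx": 0,"dy": 0,"dz": 0,"spin": -0.06,"grip": 40},
    {"dx": 0,"dy": 0,"dz": 0,"spin": -0.09,"grip": 40},
    {"dx": 0,"dy": 0,"dz": 0,"spin": -0.12,"grip": 40},
    {"dx": 0,"dy": 0,"dz": 0,"spin": -0.15,"grip": 40},
    {"dx": 0,"dy": 0,"dz": 0,"spin": -0.18,"grip": 40},
    {"dx": 0,"dy": 0,"dz": 0,"spin": -0.21,"grip": 40},
    {"dx": 0,"dy": 0,"dz": 0,"spin": -0.24,"grip": 40},
    {"dx": 0,"dy": 0,"dz": 0,"spin": -0.26,"grip": 40},
    {"dx": 0,"dy": 0,"dz": 0,"spin": -0.26,"grip": 40},
  ],
)

```text
time_s: 7.72
tcp_pos: [0.6592, 0.1253, 0.2611]
eef_rot: [179.8, -0.1, 171.1]
contact_force: [-9.1, 13.2, 7.6]
gripper_width: 0.0555
```

Run:
```python
from h import *
s=st(); print(s['moment'])
```

```text
{'time_s': 7.7167, 'tcp_pos': [0.6592, 0.1253, 0.2611], 'eef_rot': [179.753, -0.0713, 171.0642], 'contact_force': [-9.0934, 13.1539, 7.5806], 'gripper_width': 0.0555, 'joints': [27.2324, 19.1424, 3.2235, -0.2512, -73.9931, -126.0993]}
[4.61495953 3.0391274  0.6145827 ]
```

Request:
servo_tool(
  targets=[
    {"dx": 0,"dy": 0,"dz": 0,"spin": 0,"grip": 100},
    {"dx": 0,"dy": 0,"dz": 0,"spin": 0,"grip": 100},
    {"dx": 0,"dy": 0,"dz": 0,"spin": 0,"grip": 100},
    {"dx": 0,"dy": 0,"dz": 0,"spin": 0,"grip": 100},
    {"dx": 0,"dy": 0,"dz": 3,"spin": 0,"grip": 100},
    {"dx": 0,"dy": 0,"dz": 6,"spin": 0.1,"grip": 100},
    {"dx": 0,"dy": 0,"dz": 9,"spin": 0.2,"grip": 100},
    {"dx": 0,"dy": 2,"dz": 12,"spin": 0.3,"grip": 100},
    {"dx": 0,"dy": 4,"dz": 12,"spin": 0.4,"grip": 100},
    {"dx": 0,"dy": 6,"dz": 12,"spin": 0.5,"grip": 100},
  ],
)

```text
time_s: 8.55
tcp_pos: [0.6612, 0.1816, 0.3832]
eef_rot: [180.0, 0.2, -160.2]
contact_force: [0.3, 1.4, -1.5]
gripper_width: 0.0874
```

Request:
servo_tool(
  targets=[
    {"dx": 0.3,"dy": 1,"dz": 0,"spin": 0.12,"grip": 100},
    {"dx": 0.6,"dy": 2,"dz": 0,"spin": 0.24,"grip": 100},
    {"dx": 0.9,"dy": 3,"dz": 0,"spin": 0.36,"grip": 100},
    {"dx": 1.2,"dy": 4,"dz": 0,"spin": 0.48,"grip": 100},
    {"dx": 1.5,"dy": 5,"dz": 0,"spin": 0.6,"grip": 100},
    {"dx": 1.8,"dy": 6,"dz": 0,"spin": 0.72,"grip": 100},
    {"dx": 2.1,"dy": 7,"dz": 0,"spin": 0.84,"grip": 100},
    {"dx": 2.4,"dy": 7,"dz": 0,"spin": 0.96,"grip": 100},
    {"dx": 2.7,"dy": 7,"dz": 0,"spin": 1.08,"grip": 100},
    {"dx": 3,"dy": 7,"dz": 0,"spin": 1.16,"grip": 100},
  ],
)

```text
time_s: 9.38
tcp_pos: [0.6906, 0.2514, 0.3799]
eef_rot: [180.0, -0.0, -93.6]
contact_force: [-1.1, 0.3, 0.2]
gripper_width: 0.0878
```

```bash
cat > ring.py <<'E'
import json,sys
from h import *
def rect(im,c,z,ctr=(.661,.123),half=.055,n=360):
    g=np.linspace(-half,half,n); pts=np.array([[w2px(c,[ctr[0]-y,ctr[1]-x,z]) for x in g] for y in g],np.float32)
    return cv2.remap(im,pts[...,0],pts[...,1],cv2.INTER_CUBIC)
if __name__=='__main__':
    st(); im,c=cap('wrist',sys.argv[1]+'.png'); json.dump({k:np.array(c[k]).tolist() for k in c},open(sys.argv[1]+'.json','w'))
    a=rect(im,c,.252)
    o=rect(cv2.imread('pics/w3.png'),json.load(open('w3.json')),.252)
    cv2.imwrite('pics/'+sys.argv[1]+'r.png',np.hstack([o,a]))
    for d in r.cut_out('adj_ring','wrist'): print(round(d['p'],2),np.round(d['extent'],0))
    print(w2px(c,[.661,.123,.288]))
E
python3 ring.py w4
```

```text
{'time_s': 9.3833, 'tcp_pos': [0.6906, 0.2514, 0.3799], 'eef_rot': [179.9514, -0.0443, -93.597], 'contact_force': [-1.0871, 0.3483, 0.2257], 'gripper_width': 0.0878, 'joints': [35.1299, 24.1831, 25.4553, 0.0041, -91.3378, -38.7268]}
0.84 [310.  11. 384.  90.]
[348.63706898  44.73884616]
```

View pics/w4r.png

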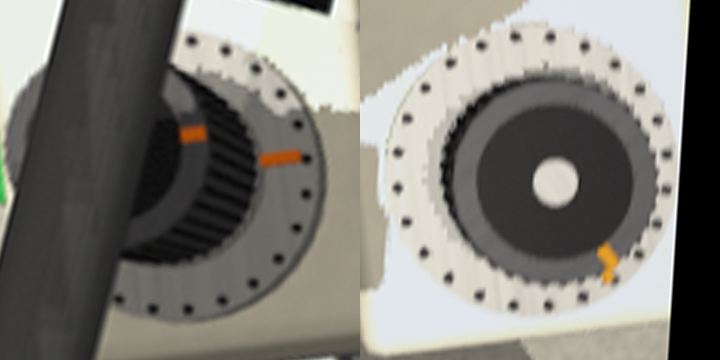

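The rectified views (initial left, now right) show the pointer going from about +6° at dot (306,158) to about −54° at dot (615,281). That is 4 clicks clockwise, and the torque then rose to 0.8 N m, so the ring is at the stop. I regrip and back off 75°.

Request:
servo_tool(
  targets=[
    {"dx": -0.8,"dy": -3.5,"dz": 0,"spin": 0,"grip": 100},
    {"dx": -1.6,"dy": -7,"dz": 0,"spin": 0,"grip": 100},
    {"dx": -2.4,"dy": -10.5,"dz": 0,"spin": 0,"grip": 100},
    {"dx": -2.8,"dy": -12.7,"dz": 0,"spin": 0,"grip": 100},
    {"dx": -2.8,"dy": -12.7,"dz": -3.5,"spin": 0,"grip": 100},
    {"dx": -2.8,"dy": -12.7,"dz": -7,"spin": 0,"grip": 100},
    {"dx": -2.8,"dy": -12.7,"dz": -10,"spin": 0,"grip": 100},
    {"dx": -2.8,"dy": -12.7,"dz": -11.8,"spin": 0,"grip": 100},
    {"dx": -2.8,"dy": -12.7,"dz": -11.8,"spin": 0,"grip": 60},
    {"dx": -2.8,"dy": -12.7,"dz": -11.8,"spin": 0,"grip": 40},
  ],
)

```text
time_s: 10.32
tcp_pos: [0.6621, 0.124, 0.2622]
eef_rot: [179.9, -0.1, -94.1]
contact_force: [0.5, 0.3, 0.8]
gripper_width: 0.0794
```

Request:
servo_tool(
  targets=[
    {"dx": 0,"dy": 0,"dz": 0,"spin": 0,"grip": 40},
    {"dx": 0,"dy": 0,"dz": 0,"spin": 0,"grip": 40},
    {"dx": 0,"dy": 0,"dz": 0,"spin": 0,"grip": 40},
    {"dx": 0,"dy": 0,"dz": 0,"spin": 0,"grip": 40},
    {"dx": 0,"dy": 0,"dz": 0,"spin": 0,"grip": 40},
    {"dx": 0,"dy": 0,"dz": 0,"spin": 0,"grip": 40},
    {"dx": 0,"dy": 0,"dz": 0,"spin": 0.03,"grip": 40},
    {"dx": 0,"dy": 0,"dz": 0,"spin": 0.1,"grip": 40},
    {"dx": 0,"dy": 0,"dz": 0,"spin": 0.18,"grip": 40},
    {"dx": 0,"dy": 0,"dz": 0,"spin": 0.26,"grip": 40},
  ],
  squeeze=35,
)

```text
time_s: 11.15
tcp_pos: [0.6621, 0.1248, 0.2641]
eef_rot: [-180.0, 0.0, -78.8]
contact_force: [-3.2, -0.4, 4.2]
gripper_width: 0.0552
```

Request:
servo_tool(
  targets=[
    {"dx": 0,"dy": 0,"dz": 0,"spin": 0.11,"grip": 40},
    {"dx": 0,"dy": 0,"dz": 0,"spin": 0.22,"grip": 40},
    {"dx": 0,"dy": 0,"dz": 0,"spin": 0.33,"grip": 40},
    {"dx": 0,"dy": 0,"dz": 0,"spin": 0.44,"grip": 40},
    {"dx": 0,"dy": 0,"dz": 0,"spin": 0.55,"grip": 40},
    {"dx": 0,"dy": 0,"dz": 0,"spin": 0.66,"grip": 40},
    {"dx": 0,"dy": 0,"dz": 0,"spin": 0.77,"grip": 40},
    {"dx": 0,"dy": 0,"dz": 0,"spin": 0.88,"grip": 40},
    {"dx": 0,"dy": 0,"dz": 0,"spin": 0.99,"grip": 40},
    {"dx": 0,"dy": 0,"dz": 0,"spin": 1.06,"grip": 40},
  ],
)

```text
time_s: 11.98
tcp_pos: [0.6624, 0.1249, 0.2642]
eef_rot: [-179.9, -0.1, -18.0]
contact_force: [-2.3, 0.7, 4.0]
gripper_width: 0.0551
```

Request:
servo_tool(
  targets=[
    {"dx": 0,"dy": 0,"dz": 0,"spin": 0,"grip": 40},
    {"dx": 0,"dy": 0,"dz": 0,"spin": 0,"grip": 40},
    {"dx": 0,"dy": 0,"dz": 0,"spin": 0,"grip": 100},
    {"dx": 0,"dy": 0,"dz": 0,"spin": 0,"grip": 100},
    {"dx": 0,"dy": 0,"dz": 0,"spin": 0,"grip": 100},
    {"dx": 0,"dy": 0,"dz": 0,"spin": 0,"grip": 100},
    {"dx": 0,"dy": 0,"dz": 3,"spin": -0.1,"grip": 100},
    {"dx": 0,"dy": 0,"dz": 6,"spin": -0.2,"grip": 100},
    {"dx": 0,"dy": 0,"dz": 9,"spin": -0.3,"grip": 100},
    {"dx": 0,"dy": 0,"dz": 12,"spin": -0.4,"grip": 100},
  ],
)

```text
time_s: 12.82
tcp_pos: [0.6623, 0.1243, 0.3838]
eef_rot: [180.0, -0.0, -41.6]
contact_force: [1.3, 0.1, -0.8]
gripper_width: 0.0873
```

Request:
servo_tool(
  targets=[
    {"dx": 0.3,"dy": 2,"dz": 0,"spin": -0.12,"grip": 100},
    {"dx": 0.6,"dy": 4,"dz": 0,"spin": -0.24,"grip": 100},
    {"dx": 0.9,"dy": 6,"dz": 0,"spin": -0.36,"grip": 100},
    {"dx": 1.2,"dy": 8,"dz": 0,"spin": -0.48,"grip": 100},
    {"dx": 1.5,"dy": 10,"dz": 0,"spin": -0.6,"grip": 100},
    {"dx": 1.8,"dy": 12,"dz": 0,"spin": -0.72,"grip": 100},
    {"dx": 2.1,"dy": 12.7,"dz": 0,"spin": -0.84,"grip": 100},
    {"dx": 2.4,"dy": 12.7,"dz": 0,"spin": -0.92,"grip": 100},
    {"dx": 2.8,"dy": 12.7,"dz": 0,"spin": -0.92,"grip": 100},
    {"dx": 2.8,"dy": 12.7,"dz": 0,"spin": -0.92,"grip": 100},
  ],
)

```text
time_s: 13.65
tcp_pos: [0.691, 0.2516, 0.3819]
eef_rot: [180.0, -0.0, -93.8]
contact_force: [0.5, -0.9, -0.2]
gripper_width: 0.0875
```

```bash
python3 ring.py w5
```

```text
{'time_s': 13.65, 'tcp_pos': [0.691, 0.2516, 0.3819], 'eef_rot': [179.9695, -0.0336, -93.8122], 'contact_force': [0.5208, -0.9017, -0.2309], 'gripper_width': 0.0875, 'joints': [35.1299, 24.2125, 25.7469, 0.007, -91.5792, -38.9419]}
0.96 [309.   9. 384.  88.]
0.61 [404. 165. 482. 178.]
[348.20199253  44.92379623]
```

View pics/w5r.png

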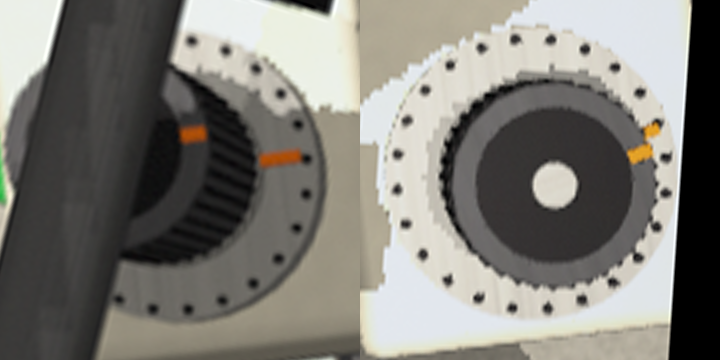

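The pointer sits on dot (658,123), five dots counter-clockwise from the stop dot (615,281), so the ring is done. Next I look at the tray and the slot together.

Request:
servo_tool(
  targets=[
    {"dx": -1.4,"dy": -2.5,"dz": 0,"spin": -0.12,"grip": 100},
    {"dx": -2.8,"dy": -5,"dz": 0,"spin": -0.24,"grip": 100},
    {"dx": -4.2,"dy": -7.5,"dz": 0,"spin": -0.36,"grip": 100},
    {"dx": -5.6,"dy": -10,"dz": 0,"spin": -0.48,"grip": 100},
    {"dx": -7,"dy": -12.5,"dz": 0,"spin": -0.6,"grip": 100},
    {"dx": -8.4,"dy": -15,"dz": 0,"spin": -0.72,"grip": 100},
    {"dx": -9.8,"dy": -17.5,"dz": 0,"spin": -0.84,"grip": 100},
    {"dx": -11.2,"dy": -20,"dz": 0,"spin": -0.96,"grip": 100},
    {"dx": -12.6,"dy": -22.5,"dz": 0,"spin": -1.08,"grip": 100},
    {"dx": -14,"dy": -25,"dz": 0,"spin": -1.2,"grip": 100},
  ],
)

```text
time_s: 14.58
tcp_pos: [0.5492, -0.0, 0.3831]
eef_rot: [-180.0, 0.1, -163.0]
contact_force: [0.4, 0.4, 0.6]
gripper_width: 0.0876
```

```bash
cat > rect.py <<'E'
import json
from h import *
def rect(im,c,z,x0,x1,y0,y1,s=.5e-3):
    # up=+x, left=+y
    X=np.arange(x1,x0,-s);Y=np.arange(y1,y0,-s); K=np.array(c['K']);E=np.array(c['extrinsics'])
    P=np.stack(np.meshgrid(X,Y,indexing='ij')+[np.full((len(X),len(Y)),z)] if False else [*np.meshgrid(X,Y,indexing='ij'),np.full((len(X),len(Y)),z)],-1)
    q=(P-E[:3,3])@E[:3,:3]@K.T; uv=(q[...,:2]/q[...,2:]).astype(np.float32)
    return cv2.remap(im,uv[...,0],uv[...,1],cv2.INTER_CUBIC)
E
python3 - <<'E'
from rect import *
st(); im,c=cap('wrist','w6.png'); json.dump({k:np.array(c[k]).tolist() for k in c},open('w6.json','w'))
cv2.imwrite('pics/w6r.png',rect(im,c,.006,.36,.62,-.19,.2))
E
```

```text
{'time_s': 14.5833, 'tcp_pos': [0.5492, -0.0, 0.3831], 'eef_rot': [-179.9991, 0.0628, -162.96], 'contact_force': [0.4176, 0.4026, 0.6139], 'gripper_width': 0.0876, 'joints': [20.4413, 4.9661, 0.3837, 0.0046, -85.355, -93.4018]}
```

View pics/w6r.png

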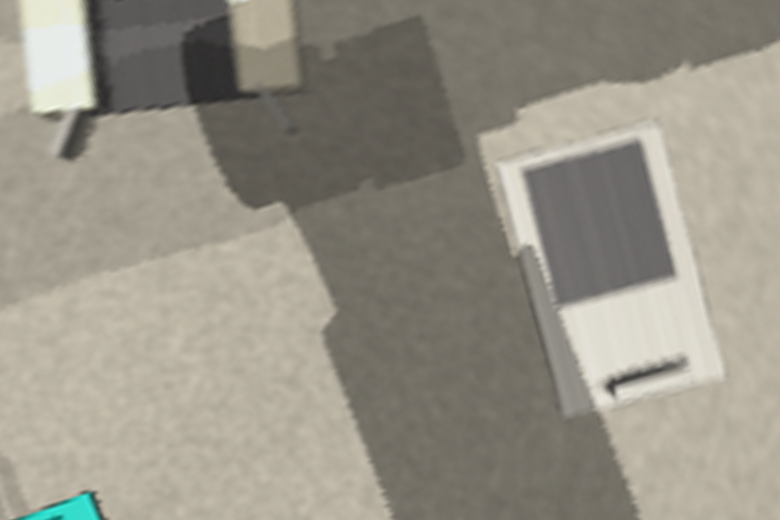

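Run:
```python
from rect import *
c=json.load(open('w6.json')); o=np.array(c['extrinsics'])[:3,3]
def f(u,v,z):
    p=np.array([.62-.0005*v,.2-.0005*u,.006]); return o+(p-o)*(z-o[2])/(p[2]-o[2])
P=np.array([f(*q,.022)[:2] for q in [(32,110),(95,108),(238,90),(300,88)]]); print(P)
y=np.array([.065,.036,-.036,-.065]); L=np.c_[np.full(4,-.095),y]
# rigid fit
A=L-L.mean(0);B=P-P.mean(0); th=np.arctan2((A[:,0]*B[:,1]-A[:,1]*B[:,0]).sum(),(A*B).sum()); R=np.array([[np.cos(th),-np.sin(th)],[np.sin(th),np.cos(th)]])
t=P.mean(0)-R@L.mean(0); print(np.degrees(th),t,(L@R.T+t-P)*1e3, [np.linalg.norm(P[0]-P[3]),np.linalg.norm(P[1]-P[2])])
d=np.array([.6625,.125])-P.mean(0); print('yaw from ring',np.degrees(np.arctan2(d[1],d[0])),np.linalg.norm(d))
for u,v,z in [(105,112,.004),(238,100,.004)]: print(f(u,v,z))
```

```text
[[0.56232916 0.17782157]
 [0.56329926 0.14726359]
 [0.57203011 0.07790182]
 [0.5730002  0.04782889]]
5.260805427255229 [0.66226451 0.12141446] [[-0.62429174 -0.3914027 ]
 [ 1.06460673  1.28873532]
 [-1.06460673 -1.04621167]
 [ 0.62429174  0.14887905]] [np.float64(0.1304299317878849), np.float64(0.06990909869808452)]
yaw from ring 7.387567416129143 0.0956291251872845
[0.56433012 0.14813586 0.004     ]
[0.57035255 0.08138727 0.004     ]
```

Request:
servo_tool(
  targets=[
    {"dx": -2.8,"dy": -2.8,"dz": -1,"spin": 0,"grip": 100},
    {"dx": -5.6,"dy": -5.6,"dz": -2,"spin": -0.02,"grip": 100},
    {"dx": -8.4,"dy": -8.4,"dz": -3,"spin": -0.04,"grip": 100},
    {"dx": -11.2,"dy": -11.2,"dz": -4,"spin": -0.04,"grip": 100},
    {"dx": -11.8,"dy": -12,"dz": -8,"spin": -0.04,"grip": 100},
    {"dx": -11.8,"dy": -12,"dz": -12,"spin": -0.04,"grip": 100},
    {"dx": -11.8,"dy": -12,"dz": -16,"spin": -0.04,"grip": 100},
    {"dx": -11.8,"dy": -12,"dz": -20,"spin": -0.04,"grip": 100},
    {"dx": -11.8,"dy": -12,"dz": -24,"spin": -0.04,"grip": 100},
    {"dx": -11.8,"dy": -12,"dz": -28,"spin": -0.04,"grip": 100},
  ],
)

```text
time_s: 15.47
tcp_pos: [0.4322, -0.1188, 0.1018]
eef_rot: [-180.0, 0.2, -164.9]
contact_force: [1.2, 0.8, -1.8]
gripper_width: 0.0881
```

Request:
servo_tool(
  targets=[
    {"dx": 0,"dy": 0,"dz": -3,"spin": 0,"grip": 100},
    {"dx": 0,"dy": 0,"dz": -6,"spin": 0,"grip": 100},
    {"dx": 0,"dy": 0,"dz": -8,"spin": 0,"grip": 80},
    {"dx": 0,"dy": 0,"dz": -8.9,"spin": 0,"grip": 70},
    {"dx": 0,"dy": 0,"dz": -8.9,"spin": 0,"grip": 55},
    {"dx": 0,"dy": 0,"dz": -8.9,"spin": 0,"grip": 40},
    {"dx": 0,"dy": 0,"dz": -8.9,"spin": 0,"grip": 20},
    {"dx": 0,"dy": 0,"dz": -8.9,"spin": 0,"grip": 20},
    {"dx": 0,"dy": 0,"dz": -8.9,"spin": 0,"grip": 20},
    {"dx": 0,"dy": 0,"dz": -8.9,"spin": 0,"grip": 20},
  ],
  squeeze=10,
)

```text
time_s: 16.3
tcp_pos: [0.4329, -0.1184, 0.0144]
eef_rot: [-180.0, 0.1, -165.0]
contact_force: [-0.4, -0.3, -1.1]
gripper_width: 0.0398
```

Run:
```python
from rect import *
st(); im,c=cap('wrist','w7.png')
```

```text
{'time_s': 16.3, 'tcp_pos': [0.4329, -0.1184, 0.0144], 'eef_rot': [-179.9901, 0.1053, -164.989], 'contact_force': [-0.3873, -0.3121, -1.0795], 'gripper_width': 0.0398, 'joints': [10.0093, 14.6391, -42.2808, 0.0013, -32.9743, -84.9993]}
```

View pics/w7.png

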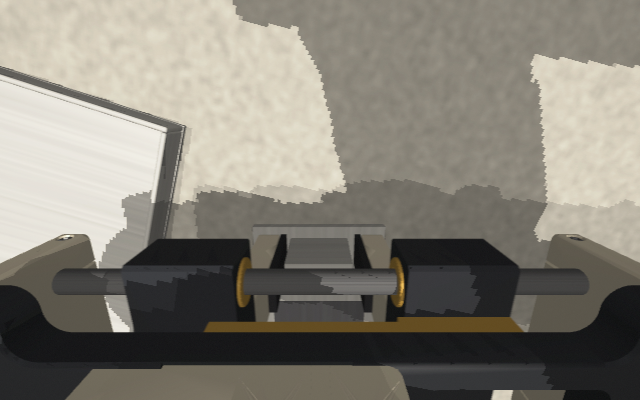

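Tab is between the fingers (around (320,250)) and the slab is centred at u≈318, so the wrist calibration is good there. I finish the grip and refine the slot's yaw from the previous picture.

Request:
servo_tool(
  targets=[
    {"dx": 0,"dy": 0,"dz": 0,"spin": 0,"grip": 20},
    {"dx": 0,"dy": 0,"dz": 0,"spin": 0,"grip": 20},
    {"dx": 0,"dy": 0,"dz": 0,"spin": 0,"grip": 20},
    {"dx": 0,"dy": 0,"dz": 0,"spin": 0,"grip": 20},
    {"dx": 0,"dy": 0,"dz": 0,"spin": 0,"grip": 20},
    {"dx": 0,"dy": 0,"dz": 0,"spin": 0,"grip": 20},
    {"dx": 0,"dy": 0,"dz": 0,"spin": 0,"grip": 20},
    {"dx": 0,"dy": 0,"dz": 0,"spin": 0,"grip": 20},
    {"dx": 0,"dy": 0,"dz": 0,"spin": 0,"grip": 20},
    {"dx": 0,"dy": 0,"dz": 0,"spin": 0,"grip": 20},
  ],
  squeeze=50,
)

```text
time_s: 17.18
tcp_pos: [0.4328, -0.1184, 0.0142]
eef_rot: [-180.0, 0.1, -165.0]
contact_force: [-2.2, 1.5, 7.4]
gripper_width: 0.0354
```

Run:
```python
from rect import *
import cv2
def lines(f,z):
    im=cv2.imread('pics/%s.png'%f,0); c=json.load(open(f+'.json'))
    for l in cv2.createLineSegmentDetector().detect(im)[0][:,0]:
        a=px2w(c,l[0],l[1],z)[:2];b=px2w(c,l[2],l[3],z)[:2];L=np.linalg.norm(a-b)
        if L>.025 and all(.45<p[0]<.85 and .0<p[1]<.25 for p in(a,b)):
            an=(np.degrees(np.arctan2(*(b-a)[::-1]))+45)%90-45
            print(f,np.round(a,3),np.round(b,3),round(L,3),'yaw',round(an,1))
lines('w6',.022); print(); lines('w4',.245);lines('w5',.245)
```

```text
w6 [0.799 0.161] [0.808 0.128] 0.034 yaw 15.0
w6 [0.757 0.081] [0.719 0.206] 0.13 yaw 17.0
w6 [0.717 0.205] [0.66  0.184] 0.061 yaw 20.0
w6 [0.65  0.148] [0.656 0.177] 0.03 yaw -11.7
w6 [0.565 0.147] [0.645 0.157] 0.081 yaw 6.5
w6 [0.675 0.084] [0.616 0.083] 0.059 yaw 1.3
w6 [0.775 0.023] [0.758 0.081] 0.061 yaw 16.7
w6 [0.644 0.156] [0.65  0.089] 0.067 yaw 5.1
w6 [0.644 0.198] [0.631 0.237] 0.042 yaw 17.8
w6 [0.564 0.103] [0.559 0.146] 0.044 yaw 5.7
w6 [0.619 0.082] [0.57  0.077] 0.049 yaw 5.6
w6 [0.577 0.048] [0.626 0.054] 0.049 yaw 6.9
w6 [0.666 0.091] [0.661 0.134] 0.043 yaw 6.8
w6 [0.627 0.054] [0.757 0.067] 0.131 yaw 5.7
w6 [0.709 0.197] [0.716 0.124] 0.074 yaw 5.7
w6 [0.846 0.163] [0.834 0.188] 0.027 yaw 24.2
w6 [0.716 0.117] [0.742 0.12 ] 0.026 yaw 5.1
w6 [0.517 0.078] [0.561 0.099] 0.05 yaw 26.0
w6 [0.572 0.076] [0.575 0.048] 0.029 yaw 5.9
w6 [0.466 0.03 ] [0.516 0.054] 0.055 yaw 25.5
w6 [0.661 0.173] [0.665 0.143] 0.03 yaw 5.8
w6 [0.64  0.186] [0.565 0.178] 0.075 yaw 6.3
w6 [0.665 0.145] [0.672 0.093] 0.053 yaw 7.5
w6 [0.838 0.159] [0.808 0.15 ] 0.032 yaw 16.4
w6 [0.754 0.0
[... 2782 characters left out ...]
205] 0.043 yaw 21.9
w5 [0.79 0.07] [0.79  0.216] 0.146 yaw 0.1
w5 [0.547 0.163] [0.616 0.211] 0.085 yaw 34.8
w5 [0.619 0.205] [0.646 0.227] 0.034 yaw 38.2
w5 [0.462 0.193] [0.498 0.208] 0.038 yaw 23.1
w5 [0.497 0.124] [0.546 0.16 ] 0.061 yaw 36.2
w5 [0.778 0.17 ] [0.776 0.141] 0.029 yaw -4.6
w5 [0.527 0.236] [0.563 0.237] 0.036 yaw 0.6
w5 [0.466 0.146] [0.512 0.164] 0.049 yaw 21.8
w5 [0.745 0.191] [0.689 0.186] 0.057 yaw 5.8
w5 [0.758 0.093] [0.747 0.187] 0.095 yaw 6.5
w5 [0.658 0.182] [0.627 0.177] 0.031 yaw 9.0
w5 [0.659 0.198] [0.718 0.204] 0.059 yaw 6.4
w5 [0.704 0.234] [0.664 0.237] 0.041 yaw -4.3
w5 [0.843 0.135] [0.806 0.134] 0.037 yaw 0.2
w5 [0.805 0.133] [0.805 0.069] 0.064 yaw -0.0
```

Request:
servo_tool(
  targets=[
    {"dx": 0,"dy": 0,"dz": 0.7,"spin": 0,"grip": 20},
    {"dx": 0,"dy": 0,"dz": 1.5,"spin": 0,"grip": 20},
    {"dx": -0.2,"dy": 2,"dz": 2,"spin": -0.02,"grip": 20},
    {"dx": -0.4,"dy": 5,"dz": 2,"spin": -0.04,"grip": 20},
    {"dx": -0.6,"dy": 8,"dz": 2,"spin": -0.06,"grip": 20},
    {"dx": -0.8,"dy": 11,"dz": 2,"spin": -0.08,"grip": 20},
    {"dx": -1,"dy": 14,"dz": 2,"spin": -0.1,"grip": 20},
    {"dx": -1.2,"dy": 17,"dz": 2,"spin": -0.12,"grip": 20},
    {"dx": -1.4,"dy": 20,"dz": 2,"spin": -0.14,"grip": 20},
    {"dx": -1.5,"dy": 21.5,"dz": 2,"spin": -0.15,"grip": 20},
  ],
)

```text
time_s: 18.02
tcp_pos: [0.4178, 0.0994, 0.0345]
eef_rot: [179.9, 0.1, -173.6]
contact_force: [0.9, -0.3, -1.7]
gripper_width: 0.0354
```

Run:
```python
from rect import *
s=st(); print(s['moment']); a,_=cap('scene','s8.png'); w,_=cap('wrist','w8.png')
cv2.imwrite('pics/s8c.png',np.hstack([cv2.resize(a[150:300,230:430],(533,400)),cv2.resize(w[200:300,230:410],None,fx=1.45,fy=4)]))
```

```text
{'time_s': 18.0167, 'tcp_pos': [0.4178, 0.0994, 0.0345], 'eef_rot': [179.9472, 0.0935, -173.5588], 'contact_force': [0.9189, -0.3393, -1.7336], 'gripper_width': 0.0354, 'joints': [39.9251, 10.8927, -43.5249, 0.013, -35.4753, -123.4944]}
[-0.00642118  0.06791077  0.05354876]
```

View pics/s8c.png

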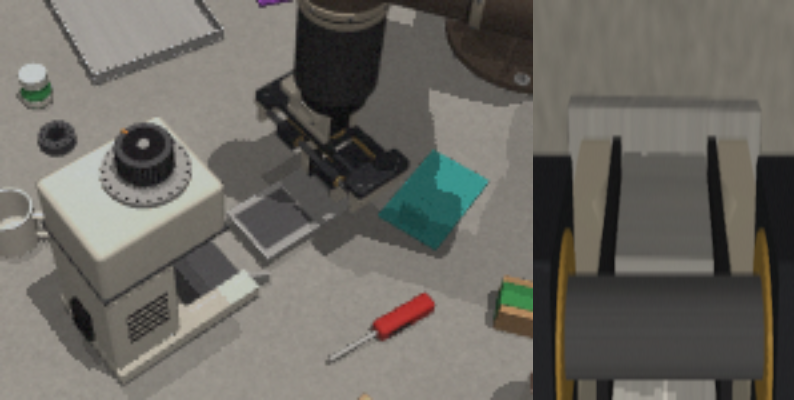

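Request:
servo_tool(
  targets=[
    {"dx": 0,"dy": -0.15,"dz": -0.5,"spin": 0,"grip": 20},
    {"dx": 0,"dy": -0.3,"dz": -1.0,"spin": 0,"grip": 20},
    {"dx": 0,"dy": -0.3,"dz": -1.45,"spin": 0,"grip": 20},
    {"dx": 0.5,"dy": -0.24,"dz": -1.45,"spin": 0,"grip": 20},
    {"dx": 1,"dy": -0.19,"dz": -1.45,"spin": 0,"grip": 20},
    {"dx": 1.5,"dy": -0.13,"dz": -1.45,"spin": 0,"grip": 20},
    {"dx": 2,"dy": -0.08,"dz": -1.45,"spin": 0,"grip": 20},
    {"dx": 2.5,"dy": -0.02,"dz": -1.45,"spin": 0,"grip": 20},
    {"dx": 2.5,"dy": -0.02,"dz": -1.45,"spin": 0,"grip": 20},
    {"dx": 2.5,"dy": -0.02,"dz": -1.45,"spin": 0,"grip": 20},
  ],
)

```text
time_s: 18.95
tcp_pos: [0.4428, 0.0964, 0.019]
eef_rot: [180.0, 0.0, -173.6]
contact_force: [-1.0, 0.5, -1.7]
gripper_width: 0.035
```

Request:
servo_tool(
  targets=[
    {"dx": 0.25,"dy": 0.03,"dz": 0,"spin": 0,"grip": 20},
    {"dx": 0.5,"dy": 0.06,"dz": 0,"spin": 0,"grip": 20},
    {"dx": 0.75,"dy": 0.08,"dz": 0,"spin": 0,"grip": 20},
    {"dx": 1,"dy": 0.11,"dz": 0,"spin": 0,"grip": 20},
    {"dx": 1.25,"dy": 0.14,"dz": 0,"spin": 0,"grip": 20},
    {"dx": 1.5,"dy": 0.17,"dz": 0,"spin": 0,"grip": 20},
    {"dx": 1.75,"dy": 0.2,"dz": 0,"spin": 0,"grip": 20},
    {"dx": 2,"dy": 0.22,"dz": 0,"spin": 0,"grip": 20},
    {"dx": 2,"dy": 0.22,"dz": 0,"spin": 0,"grip": 20},
    {"dx": 2,"dy": 0.22,"dz": 0,"spin": 0,"grip": 20},
  ],
)

```text
time_s: 19.78
tcp_pos: [0.4486, 0.0928, 0.0152]
eef_rot: [-179.6, -1.4, -173.9]
contact_force: [-41.0, 9.3, 10.4]
gripper_width: 0.0353
```

Run:
```python
from rect import *
s=st(); print(s['moment']); a,_=cap('scene','s9.png'); a,_=cap('top','t9.png')
```

```text
{'time_s': 19.7833, 'tcp_pos': [0.4486, 0.0928, 0.0152], 'eef_rot': [-179.6071, -1.3677, -173.8922], 'contact_force': [-40.9671, 9.2908, 10.4313], 'gripper_width': 0.0353, 'joints': [36.128, 16.0377, -39.6114, -0.589, -35.7331, -119.5332]}
[ 3.98172325 14.94999999  0.02851568]
```

Request:
servo_tool(
  targets=[
    {"dx": -0.5,"dy": -0.06,"dz": 0,"spin": 0,"grip": 20},
    {"dx": -1,"dy": -0.11,"dz": 0,"spin": 0,"grip": 20},
    {"dx": -1.5,"dy": -0.17,"dz": 0,"spin": 0,"grip": 20},
    {"dx": -2,"dy": -0.22,"dz": 0.05,"spin": 0,"grip": 20},
    {"dx": -2.5,"dy": -0.28,"dz": 0.05,"spin": 0,"grip": 20},
    {"dx": -3,"dy": -0.34,"dz": 0.05,"spin": 0,"grip": 20},
    {"dx": -3,"dy": -0.34,"dz": 0.05,"spin": 0,"grip": 20},
    {"dx": -3,"dy": -0.34,"dz": 0.05,"spin": 0,"grip": 20},
    {"dx": -3,"dy": -0.34,"dz": 0.05,"spin": 0,"grip": 20},
    {"dx": -3,"dy": -0.34,"dz": 0.05,"spin": 0,"grip": 20},
  ],
)

```text
time_s: 20.72
tcp_pos: [0.4328, 0.0954, 0.0196]
eef_rot: [180.0, 0.0, -173.6]
contact_force: [0.4, 0.7, -1.9]
gripper_width: 0.0352
```

Run:
```python
from rect import *
s=st(); print(s['moment']); a,c=cap('scene','s10.png'); w,_=cap('wrist','w10.png'); b=cv2.imread('pics/s9.png')
f=lambda a:cv2.resize(a[195:265,285:365],(400,350),interpolation=cv2.INTER_CUBIC)
cv2.imwrite('pics/s10c.png',np.hstack([f(b),f(a)]))
```

```text
{'time_s': 20.7167, 'tcp_pos': [0.4328, 0.0954, 0.0196], 'eef_rot': [179.9895, 0.0229, -173.5902], 'contact_force': [0.396, 0.7491, -1.9372], 'gripper_width': 0.0352, 'joints': [38.0752, 13.6641, -42.637, 0.0055, -33.6738, -121.67]}
[ 0.03137498  0.0384918  -0.0243769 ]
```

View pics/s10c.png

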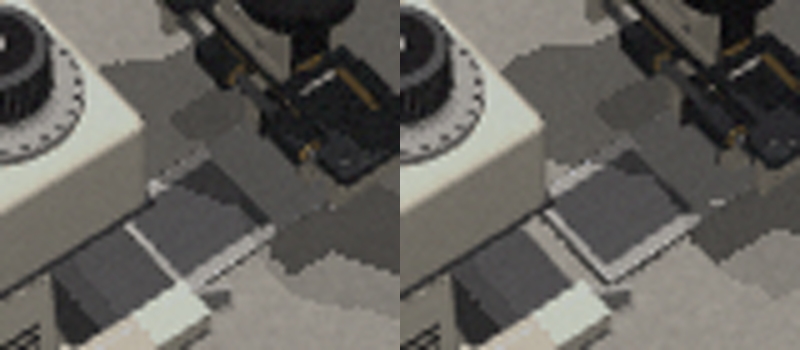

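Request:
servo_tool(
  targets=[
    {"dx": -0.5,"dy": -0.06,"dz": 0,"spin": 0,"grip": 20},
    {"dx": -1,"dy": -0.11,"dz": 0,"spin": 0,"grip": 20},
    {"dx": -1.5,"dy": -0.17,"dz": -0.1,"spin": 0,"grip": 20},
    {"dx": -1.5,"dy": -0.17,"dz": -0.2,"spin": 0,"grip": 20},
    {"dx": -1.5,"dy": -0.17,"dz": -0.25,"spin": 0,"grip": 20},
    {"dx": -1.5,"dy": -0.17,"dz": -0.3,"spin": 0,"grip": 20},
    {"dx": -1.5,"dy": -0.17,"dz": -0.35,"spin": 0,"grip": 20},
    {"dx": -1.5,"dy": -0.17,"dz": -0.35,"spin": 0,"grip": 20},
    {"dx": -1.5,"dy": -0.17,"dz": -0.35,"spin": 0,"grip": 20},
    {"dx": -1.5,"dy": -0.17,"dz": -0.35,"spin": 0,"grip": 20},
  ],
)

```text
time_s: 21.65
tcp_pos: [0.4175, 0.0935, 0.016]
eef_rot: [-180.0, -0.0, -173.6]
contact_force: [-0.3, -0.7, -2.4]
gripper_width: 0.0351
```

Request:
servo_tool(
  targets=[
    {"dx": 0,"dy": 0,"dz": -0.05,"spin": 0,"grip": 20},
    {"dx": 0,"dy": 0,"dz": -0.1,"spin": 0,"grip": 20},
    {"dx": 0,"dy": 0,"dz": -0.15,"spin": 0,"grip": 20},
    {"dx": 0,"dy": 0,"dz": -0.15,"spin": 0,"grip": 20},
    {"dx": 0,"dy": 0,"dz": -0.15,"spin": 0,"grip": 20},
    {"dx": 0,"dy": 0,"dz": -0.15,"spin": 0,"grip": 20},
    {"dx": 0,"dy": 0,"dz": -0.15,"spin": 0,"grip": 20},
    {"dx": 0,"dy": 0,"dz": -0.15,"spin": 0,"grip": 20},
    {"dx": 0,"dy": 0,"dz": -0.15,"spin": 0,"grip": 20},
    {"dx": 0,"dy": 0,"dz": -0.15,"spin": 0,"grip": 20},
  ],
)

```text
time_s: 22.48
tcp_pos: [0.4174, 0.0935, 0.0146]
eef_rot: [180.0, 0.0, -173.6]
contact_force: [-0.6, 0.1, -1.5]
gripper_width: 0.035
```

Request:
servo_tool(
  targets=[
    {"dx": 0,"dy": 0,"dz": -0.05,"spin": 0,"grip": 20},
    {"dx": 0,"dy": 0,"dz": -0.1,"spin": 0,"grip": 20},
    {"dx": 0,"dy": 0,"dz": -0.1,"spin": 0,"grip": 20},
    {"dx": 0,"dy": 0,"dz": -0.1,"spin": 0,"grip": 20},
    {"dx": 0,"dy": 0,"dz": -0.1,"spin": 0,"grip": 20},
    {"dx": 0,"dy": 0,"dz": -0.1,"spin": 0,"grip": 20},
    {"dx": 0,"dy": 0,"dz": -0.1,"spin": 0,"grip": 20},
    {"dx": 0,"dy": 0,"dz": -0.1,"spin": 0,"grip": 20},
    {"dx": 0,"dy": 0,"dz": -0.1,"spin": 0,"grip": 20},
    {"dx": 0,"dy": 0,"dz": -0.1,"spin": 0,"grip": 20},
  ],
)

```text
time_s: 23.32
tcp_pos: [0.4174, 0.0935, 0.0142]
eef_rot: [-180.0, 0.0, -173.6]
contact_force: [-5.0, 0.2, 10.7]
gripper_width: 0.0349
```

Request:
servo_tool(
  targets=[
    {"dx": 0,"dy": 0,"dz": -0.05,"spin": 0,"grip": 20},
    {"dx": 0,"dy": 0,"dz": -0.1,"spin": 0,"grip": 20},
    {"dx": 0,"dy": 0,"dz": -0.1,"spin": 0,"grip": 20},
    {"dx": 0,"dy": 0,"dz": -0.1,"spin": 0,"grip": 20},
    {"dx": 0,"dy": 0,"dz": -0.1,"spin": 0,"grip": 20},
    {"dx": 0,"dy": 0,"dz": -0.1,"spin": 0,"grip": 20},
    {"dx": 0,"dy": 0,"dz": -0.1,"spin": 0,"grip": 20},
    {"dx": 0,"dy": 0,"dz": -0.1,"spin": 0,"grip": 20},
    {"dx": 0,"dy": 0,"dz": -0.1,"spin": 0,"grip": 20},
    {"dx": 0,"dy": 0,"dz": -0.1,"spin": 0,"grip": 20},
  ],
)

```text
time_s: 24.15
tcp_pos: [0.4175, 0.0935, 0.0141]
eef_rot: [180.0, 0.0, -173.6]
contact_force: [-9.6, 0.4, 28.2]
gripper_width: 0.0354
```

The tray is level: it touched down at the same height. So the block came from being about 3 mm too far to −y. I realign and retry.

Request:
servo_tool(
  targets=[
    {"dx": 0,"dy": 0,"dz": 0.4,"spin": 0,"grip": 20},
    {"dx": 0,"dy": 0.15,"dz": 0.73,"spin": 0,"grip": 20},
    {"dx": 0,"dy": 0.29,"dz": 0.73,"spin": 0,"grip": 20},
    {"dx": 0.5,"dy": 0.35,"dz": 0.73,"spin": 0,"grip": 20},
    {"dx": 1,"dy": 0.4,"dz": 0.73,"spin": 0,"grip": 20},
    {"dx": 1.5,"dy": 0.46,"dz": 0.73,"spin": 0,"grip": 20},
    {"dx": 2,"dy": 0.51,"dz": 0.73,"spin": 0,"grip": 20},
    {"dx": 2.5,"dy": 0.57,"dz": 0.73,"spin": 0,"grip": 20},
    {"dx": 2.5,"dy": 0.57,"dz": 0.73,"spin": 0,"grip": 20},
    {"dx": 2.5,"dy": 0.57,"dz": 0.73,"spin": 0,"grip": 20},
  ],
  squeeze=60,
)

```text
time_s: 24.98
tcp_pos: [0.4426, 0.099, 0.0196]
eef_rot: [-180.0, -0.0, -173.6]
contact_force: [-0.0, 0.5, -1.4]
gripper_width: 0.0355
```

Request:
servo_tool(
  targets=[
    {"dx": 0.1,"dy": 0.01,"dz": 0,"spin": 0,"grip": 20},
    {"dx": 0.2,"dy": 0.02,"dz": 0,"spin": 0,"grip": 20},
    {"dx": 0.3,"dy": 0.03,"dz": 0,"spin": 0,"grip": 20},
    {"dx": 0.4,"dy": 0.04,"dz": 0,"spin": 0,"grip": 20},
    {"dx": 0.5,"dy": 0.06,"dz": 0,"spin": 0,"grip": 20},
    {"dx": 0.6,"dy": 0.07,"dz": 0,"spin": 0,"grip": 20},
    {"dx": 0.7,"dy": 0.08,"dz": 0,"spin": 0,"grip": 20},
    {"dx": 0.8,"dy": 0.09,"dz": 0,"spin": 0,"grip": 20},
    {"dx": 0.9,"dy": 0.1,"dz": 0,"spin": 0,"grip": 20},
    {"dx": 1,"dy": 0.11,"dz": 0,"spin": 0,"grip": 20},
  ],
)

```text
time_s: 25.82
tcp_pos: [0.4519, 0.0998, 0.0196]
eef_rot: [-180.0, -0.1, -173.6]
contact_force: [-2.2, -3.1, -1.3]
gripper_width: 0.0349
```

Request:
servo_tool(
  targets=[
    {"dx": 0.2,"dy": -0.03,"dz": 0,"spin": 0,"grip": 20},
    {"dx": 0.4,"dy": -0.01,"dz": 0,"spin": 0,"grip": 20},
    {"dx": 0.6,"dy": 0.02,"dz": 0,"spin": 0,"grip": 20},
    {"dx": 0.8,"dy": 0.04,"dz": 0,"spin": 0,"grip": 20},
    {"dx": 1,"dy": 0.06,"dz": 0,"spin": 0,"grip": 20},
    {"dx": 1.2,"dy": 0.08,"dz": 0,"spin": 0,"grip": 20},
    {"dx": 1.4,"dy": 0.11,"dz": 0,"spin": 0,"grip": 20},
    {"dx": 1.6,"dy": 0.13,"dz": 0,"spin": 0,"grip": 20},
    {"dx": 1.8,"dy": 0.15,"dz": 0,"spin": 0,"grip": 20},
    {"dx": 2,"dy": 0.17,"dz": 0,"spin": 0,"grip": 20},
  ],
)

```text
time_s: 26.65
tcp_pos: [0.4727, 0.1021, 0.0199]
eef_rot: [180.0, 0.0, -173.6]
contact_force: [-1.3, -1.8, -2.5]
gripper_width: 0.0349
```

Run:
```python
from rect import *
s=st(); print(s['moment'])
```

```text
{'time_s': 26.65, 'tcp_pos': [0.4727, 0.1021, 0.0199], 'eef_rot': [179.9963, 0.0071, -173.5933], 'contact_force': [-1.2621, -1.7666, -2.5045], 'gripper_width': 0.0349, 'joints': [35.551, 16.7926, -37.5805, 0.0004, -35.6189, -119.1447]}
[-0.82523365  0.48492107 -0.15079523]
```

Request:
servo_tool(
  targets=[
    {"dx": 0.35,"dy": 0.03,"dz": 0,"spin": 0,"grip": 20},
    {"dx": 0.7,"dy": 0.06,"dz": 0,"spin": 0,"grip": 20},
    {"dx": 1.05,"dy": 0.1,"dz": 0,"spin": 0,"grip": 20},
    {"dx": 1.4,"dy": 0.14,"dz": 0,"spin": 0,"grip": 20},
    {"dx": 1.75,"dy": 0.18,"dz": 0,"spin": 0,"grip": 20},
    {"dx": 2.1,"dy": 0.22,"dz": 0,"spin": 0,"grip": 20},
    {"dx": 2.45,"dy": 0.26,"dz": 0,"spin": 0,"grip": 20},
    {"dx": 2.8,"dy": 0.29,"dz": 0,"spin": 0,"grip": 20},
    {"dx": 3.15,"dy": 0.33,"dz": 0,"spin": 0,"grip": 20},
    {"dx": 3.5,"dy": 0.37,"dz": 0,"spin": 0,"grip": 20},
  ],
)

```text
time_s: 27.48
tcp_pos: [0.508, 0.1059, 0.0199]
eef_rot: [180.0, 0.0, -173.6]
contact_force: [-0.5, -0.9, -3.0]
gripper_width: 0.0349
```

Request:
servo_tool(
  targets=[
    {"dx": 0.2,"dy": 0.02,"dz": 0,"spin": 0,"grip": 20},
    {"dx": 0.4,"dy": 0.04,"dz": 0,"spin": 0,"grip": 20},
    {"dx": 0.6,"dy": 0.07,"dz": 0,"spin": 0,"grip": 20},
    {"dx": 0.8,"dy": 0.09,"dz": 0,"spin": 0,"grip": 20},
    {"dx": 1,"dy": 0.11,"dz": 0,"spin": 0,"grip": 20},
    {"dx": 1.2,"dy": 0.13,"dz": 0,"spin": 0,"grip": 20},
    {"dx": 1.4,"dy": 0.16,"dz": 0,"spin": 0,"grip": 20},
    {"dx": 1.6,"dy": 0.18,"dz": 0,"spin": 0,"grip": 20},
    {"dx": 1.8,"dy": 0.2,"dz": 0,"spin": 0,"grip": 20},
    {"dx": 2,"dy": 0.22,"dz": 0,"spin": 0,"grip": 20},
  ],
)

```text
time_s: 28.32
tcp_pos: [0.5277, 0.1079, 0.0199]
eef_rot: [180.0, 0.0, -173.6]
contact_force: [0.6, 0.4, -0.8]
gripper_width: 0.035
```

Request:
servo_tool(
  targets=[
    {"dx": 0.1,"dy": 0.01,"dz": 0,"spin": 0,"grip": 20},
    {"dx": 0.2,"dy": 0.02,"dz": 0,"spin": 0,"grip": 20},
    {"dx": 0.3,"dy": 0.03,"dz": 0,"spin": 0,"grip": 20},
    {"dx": 0.4,"dy": 0.04,"dz": 0,"spin": 0,"grip": 20},
    {"dx": 0.5,"dy": 0.06,"dz": 0,"spin": 0,"grip": 20},
    {"dx": 0.6,"dy": 0.07,"dz": 0,"spin": 0,"grip": 20},
    {"dx": 0.7,"dy": 0.08,"dz": 0,"spin": 0,"grip": 20},
    {"dx": 0.8,"dy": 0.09,"dz": 0,"spin": 0,"grip": 20},
    {"dx": 0.8,"dy": 0.09,"dz": 0,"spin": 0,"grip": 20},
    {"dx": 0.8,"dy": 0.09,"dz": 0,"spin": 0,"grip": 20},
  ],
)

```text
time_s: 29.15
tcp_pos: [0.5297, 0.1073, 0.0183]
eef_rot: [-179.9, -0.6, -173.7]
contact_force: [-18.0, 5.4, 4.4]
gripper_width: 0.035
```

Request:
servo_tool(
  targets=[
    {"dx": 0,"dy": 0,"dz": -0.1,"spin": 0,"grip": 20},
    {"dx": -0.3,"dy": -0.03,"dz": -0.15,"spin": 0,"grip": 20},
    {"dx": -0.3,"dy": -0.03,"dz": -0.15,"spin": 0,"grip": 60},
    {"dx": -0.5,"dy": -0.05,"dz": -0.1,"spin": 0,"grip": 60},
    {"dx": -0.5,"dy": -0.05,"dz": 0,"spin": 0,"grip": 80},
    {"dx": -0.5,"dy": -0.05,"dz": 0,"spin": 0,"grip": 100},
    {"dx": -0.5,"dy": -0.05,"dz": 0,"spin": 0,"grip": 100},
    {"dx": -0.5,"dy": -0.05,"dz": 3,"spin": 0,"grip": 100},
    {"dx": -0.5,"dy": -0.05,"dz": 7,"spin": 0,"grip": 100},
    {"dx": -0.5,"dy": -0.05,"dz": 11,"spin": 0,"grip": 100},
  ],
)

```text
time_s: 29.98
tcp_pos: [0.5298, 0.1077, 0.1304]
eef_rot: [-179.9, -0.1, -173.6]
contact_force: [0.9, 1.6, 0.2]
gripper_width: 0.083
```

Request:
servo_tool(
  targets=[
    {"dx": -1,"dy": 0,"dz": 4,"spin": 0,"grip": 100},
    {"dx": -1,"dy": 1,"dz": 8,"spin": 0,"grip": 100},
    {"dx": 0,"dy": 2,"dz": 12,"spin": 0,"grip": 100},
    {"dx": 0,"dy": 3,"dz": 16,"spin": 0,"grip": 100},
    {"dx": 0,"dy": 4,"dz": 20,"spin": 0,"grip": 100},
    {"dx": 0,"dy": 5,"dz": 24,"spin": 0,"grip": 100},
    {"dx": 1,"dy": 8,"dz": 25,"spin": 0,"grip": 100},
    {"dx": 2,"dy": 11,"dz": 25,"spin": 0,"grip": 100},
    {"dx": 3,"dy": 14,"dz": 25,"spin": 0,"grip": 100},
    {"dx": 3,"dy": 14,"dz": 25,"spin": 0,"grip": 100},
  ],
)

```text
time_s: 30.82
tcp_pos: [0.5615, 0.2524, 0.3782]
eef_rot: [-180.0, -0.1, -173.5]
contact_force: [-0.1, -0.2, -2.1]
gripper_width: 0.0875
```

Run:
```python
from rect import *
st(); im,c=cap('wrist','w11.png'); json.dump({k:np.array(c[k]).tolist() for k in c},open('w11.json','w'))
cv2.imwrite('pics/w11r.png',rect(im,c,.01,.38,.66,.05,.45,.0005)); cap('top','t11.png')
```

```text
{'time_s': 30.8167, 'tcp_pos': [0.5615, 0.2524, 0.3782], 'eef_rot': [-179.9988, -0.0734, -173.4953], 'contact_force': [-0.0674, -0.1733, -2.0607], 'gripper_width': 0.0875, 'joints': [42.3301, 11.7885, 7.9101, -0.0421, -86.1819, -125.8226]}
```

View pics/w11r.png

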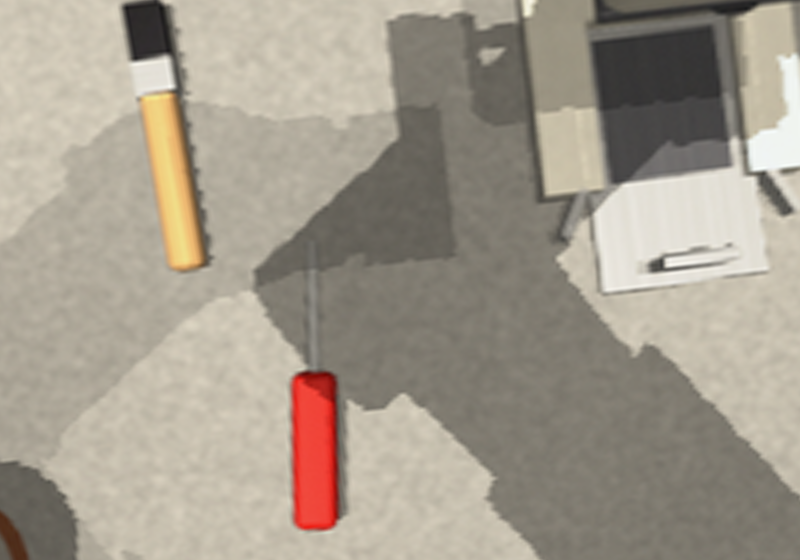

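The tray is home: its front-edge midpoint is about (0.519, 0.108), and 0.519, 0.108 was expected. The red screwdriver's handle is at (315,452) and the brush handle at (175,180). Next I grip the screwdriver.

Request:
servo_tool(
  targets=[
    {"dx": -3,"dy": 1,"dz": -2,"spin": -0.03,"grip": 100},
    {"dx": -6,"dy": 2,"dz": -4,"spin": -0.06,"grip": 100},
    {"dx": -9,"dy": 3,"dz": -6,"spin": -0.09,"grip": 100},
    {"dx": -12,"dy": 4,"dz": -8,"spin": -0.1,"grip": 100},
    {"dx": -12.8,"dy": 4.1,"dz": -12,"spin": -0.1,"grip": 100},
    {"dx": -12.8,"dy": 4.1,"dz": -16,"spin": -0.1,"grip": 100},
    {"dx": -12.8,"dy": 4.1,"dz": -20,"spin": -0.1,"grip": 90},
    {"dx": -12.8,"dy": 4.1,"dz": -24,"spin": -0.1,"grip": 80},
    {"dx": -12.8,"dy": 4.1,"dz": -28,"spin": -0.1,"grip": 70},
    {"dx": -12.8,"dy": 4.1,"dz": -32,"spin": -0.1,"grip": 60},
  ],
  squeeze=35,
)

```text
time_s: 31.75
tcp_pos: [0.4326, 0.2886, 0.0592]
eef_rot: [179.9, 0.1, -179.3]
contact_force: [0.8, 0.3, -1.3]
gripper_width: 0.0668
```

Request:
servo_tool(
  targets=[
    {"dx": 0,"dy": 0,"dz": -2.5,"spin": 0,"grip": 60},
    {"dx": 0,"dy": 0,"dz": -4.5,"spin": 0,"grip": 60},
    {"dx": 0,"dy": 0,"dz": -5.1,"spin": 0,"grip": 60},
    {"dx": 0,"dy": 0,"dz": -5.1,"spin": 0,"grip": 40},
    {"dx": 0,"dy": 0,"dz": -5.1,"spin": 0,"grip": 10},
    {"dx": 0,"dy": 0,"dz": -5.1,"spin": 0,"grip": 10},
    {"dx": 0,"dy": 0,"dz": -5.1,"spin": 0,"grip": 10},
    {"dx": 0,"dy": 0,"dz": -5.1,"spin": 0,"grip": 10},
    {"dx": 0,"dy": 0,"dz": -5.1,"spin": 0,"grip": 10},
    {"dx": 0,"dy": 0,"dz": -5.1,"spin": 0,"grip": 10},
  ],
)

```text
time_s: 32.58
tcp_pos: [0.433, 0.2901, 0.0101]
eef_rot: [179.9, 0.1, -179.3]
contact_force: [-1.7, -0.0, 7.9]
gripper_width: 0.0215
```

Request:
servo_tool(
  targets=[
    {"dx": 0,"dy": 0,"dz": 0,"spin": 0,"grip": 10},
    {"dx": 0,"dy": 0,"dz": 0,"spin": 0,"grip": 10},
    {"dx": 0,"dy": 0,"dz": 0,"spin": 0,"grip": 10},
    {"dx": 0,"dy": 0,"dz": 0,"spin": 0,"grip": 10},
    {"dx": 0,"dy": 0,"dz": 1,"spin": 0,"grip": 10},
    {"dx": 0,"dy": 0,"dz": 3,"spin": 0,"grip": 10},
    {"dx": 0,"dy": 0,"dz": 6,"spin": 0,"grip": 10},
    {"dx": 0,"dy": 0,"dz": 9,"spin": 0,"grip": 10},
    {"dx": 0,"dy": 0,"dz": 9,"spin": 0,"grip": 10},
    {"dx": 0,"dy": 0,"dz": 9,"spin": 0,"grip": 10},
  ],
)

```text
time_s: 33.42
tcp_pos: [0.4331, 0.2902, 0.1013]
eef_rot: [179.8, 0.2, -179.3]
contact_force: [-1.1, -0.2, -0.8]
gripper_width: 0.0218
```

Request:
servo_tool(
  targets=[
    {"dx": 0,"dy": -3,"dz": 1,"spin": 0,"grip": 10},
    {"dx": 0,"dy": -6.5,"dz": 2,"spin": -0.01,"grip": 10},
    {"dx": 0,"dy": -10.5,"dz": 2,"spin": -0.02,"grip": 10},
    {"dx": 0,"dy": -14.5,"dz": 2,"spin": -0.03,"grip": 10},
    {"dx": 0,"dy": -18.5,"dz": 2,"spin": -0.04,"grip": 10},
    {"dx": 0,"dy": -22.5,"dz": 2,"spin": -0.05,"grip": 10},
    {"dx": 0,"dy": -26.5,"dz": 2,"spin": -0.06,"grip": 10},
    {"dx": 0.5,"dy": -30.5,"dz": 2,"spin": -0.07,"grip": 10},
    {"dx": 1,"dy": -34.5,"dz": 2,"spin": -0.07,"grip": 10},
    {"dx": 1.4,"dy": -38.5,"dz": 2,"spin": -0.07,"grip": 10},
  ],
)

```text
time_s: 34.25
tcp_pos: [0.4454, -0.0977, 0.1184]
eef_rot: [180.0, -0.1, 176.7]
contact_force: [0.6, 1.1, -1.0]
gripper_width: 0.0216
```

Request:
servo_tool(
  targets=[
    {"dx": 0,"dy": -4,"dz": 0,"spin": 0,"grip": 10},
    {"dx": 0,"dy": -8,"dz": 0,"spin": 0,"grip": 10},
    {"dx": 0,"dy": -12,"dz": 0,"spin": 0,"grip": 10},
    {"dx": 0,"dy": -15,"dz": 0,"spin": 0,"grip": 10},
    {"dx": 0,"dy": -17,"dz": 0,"spin": 0,"grip": 10},
    {"dx": 0,"dy": -17.3,"dz": 0,"spin": 0,"grip": 10},
    {"dx": 0,"dy": -17.3,"dz": 0,"spin": 0,"grip": 10},
    {"dx": 0,"dy": -17.3,"dz": 0,"spin": 0,"grip": 10},
    {"dx": 0,"dy": -17.3,"dz": 0,"spin": 0,"grip": 10},
    {"dx": 0,"dy": -17.3,"dz": 0,"spin": 0,"grip": 10},
  ],
)

```text
time_s: 35.08
tcp_pos: [0.4464, -0.2678, 0.1188]
eef_rot: [180.0, -0.0, 176.7]
contact_force: [-0.2, 0.5, -0.3]
gripper_width: 0.0219
```

Run:
```python
from rect import *
st(); im,c=cap('wrist','w12.png'); cap('top','t12.png')
print([np.round(w2px(c,p),0) for p in [(.384,-.21,.022),(.373,-.469,.022),(.577,-.221,.022)]])
```

```text
{'time_s': 35.0833, 'tcp_pos': [0.4464, -0.2678, 0.1188], 'eef_rot': [179.9894, -0.0138, 176.7391], 'contact_force': [-0.1871, 0.4938, -0.2546], 'gripper_width': 0.0219, 'joints': [-9.3444, 11.7964, -27.055, -0.0116, -51.1634, -83.9092]}
[array([382., 128.]), array([ 83., 133.]), array([371., 317.])]
```

View pics/w12.png

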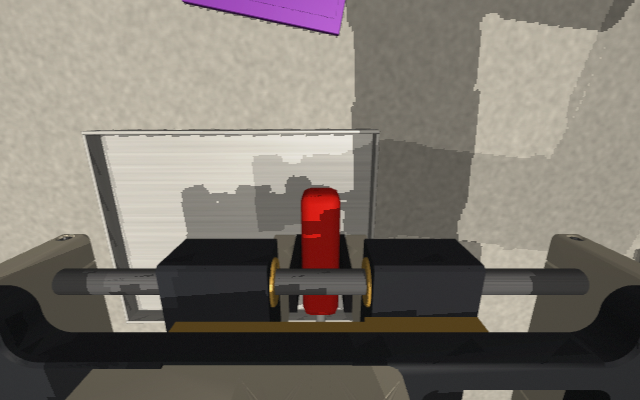

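Tray corners sit at (84,132) and (378,131), as predicted. The screwdriver hangs straight at (320,240). Placing it now.

Request:
servo_tool(
  targets=[
    {"dx": 0,"dy": 0,"dz": -3,"spin": 0,"grip": 10},
    {"dx": 0,"dy": 0,"dz": -6,"spin": 0,"grip": 10},
    {"dx": 0,"dy": 0,"dz": -8.5,"spin": 0,"grip": 10},
    {"dx": 0,"dy": 0,"dz": -10,"spin": 0,"grip": 10},
    {"dx": 0,"dy": 0,"dz": -10.5,"spin": 0,"grip": 10},
    {"dx": 0,"dy": 0,"dz": -10.5,"spin": 0,"grip": 10},
    {"dx": 0,"dy": 0,"dz": -10.5,"spin": 0,"grip": 45},
    {"dx": 0,"dy": 0,"dz": -10.5,"spin": 0,"grip": 45},
    {"dx": 0,"dy": 0,"dz": -10.5,"spin": 0,"grip": 45},
    {"dx": 0,"dy": 0,"dz": -10.5,"spin": 0,"grip": 45},
  ],
)

```text
time_s: 36.02
tcp_pos: [0.4468, -0.2687, 0.0143]
eef_rot: [-180.0, 0.1, 176.7]
contact_force: [0.0, 0.1, -1.1]
gripper_width: 0.0381
```

Request:
servo_tool(
  targets=[
    {"dx": 0,"dy": 0,"dz": 2,"spin": 0,"grip": 45},
    {"dx": 0,"dy": 0,"dz": 5,"spin": 0,"grip": 60},
    {"dx": 0,"dy": 0,"dz": 9,"spin": 0,"grip": 100},
    {"dx": 0,"dy": 0,"dz": 13,"spin": 0,"grip": 100},
    {"dx": 0,"dy": 3,"dz": 15,"spin": 0,"grip": 100},
    {"dx": 0,"dy": 7,"dz": 15,"spin": 0,"grip": 100},
    {"dx": 0,"dy": 11,"dz": 15,"spin": 0,"grip": 100},
    {"dx": 0,"dy": 15,"dz": 15,"spin": 0,"grip": 100},
    {"dx": 0,"dy": 19,"dz": 15,"spin": 0,"grip": 100},
    {"dx": 0,"dy": 23,"dz": 15,"spin": 0,"grip": 100},
  ],
)

```text
time_s: 36.85
tcp_pos: [0.4461, -0.037, 0.1645]
eef_rot: [180.0, 0.1, 176.6]
contact_force: [1.2, 0.1, -0.0]
gripper_width: 0.087
```

Run:
```python
from rect import *
st(); im,c=cap('top','t13.png')
cv2.imwrite('pics/t13c.png',cv2.resize(im[90:310,220:500],(763,600),interpolation=cv2.INTER_CUBIC))
```

```text
{'time_s': 36.85, 'tcp_pos': [0.4461, -0.037, 0.1645], 'eef_rot': [179.9661, 0.0794, 176.6414], 'contact_force': [1.224, 0.0696, -0.0179], 'gripper_width': 0.087, 'joints': [20.6293, 1.7535, -32.0054, 0.0016, -56.1547, -113.9887]}
```

View pics/t13c.png

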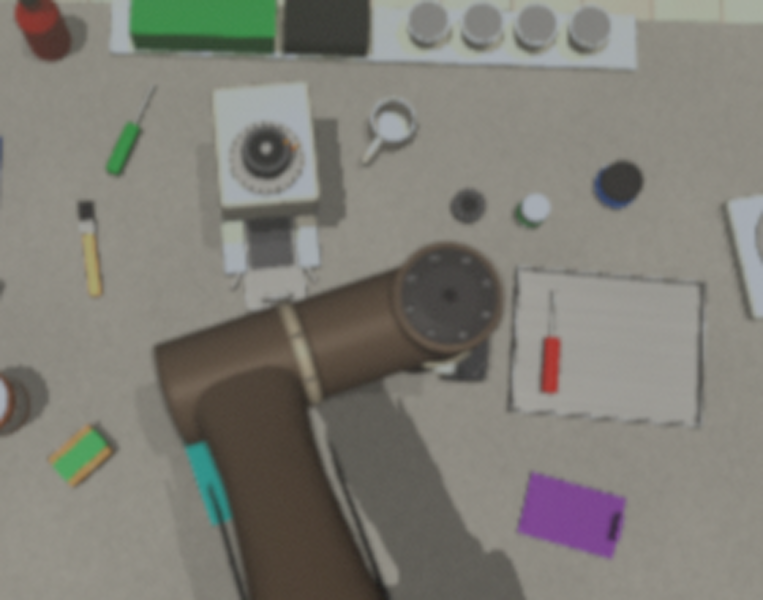

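The top view shows the tray home at (270,285), the screwdriver in the service tray at (551,365), and brush (92,250), burr (468,205) and jar (535,210) unmoved. The burr I see is the dark one; no brass burr anywhere. The brush is next.

Request:
servo_tool(
  targets=[
    {"dx": 0,"dy": 4,"dz": 0,"spin": 0.02,"grip": 100},
    {"dx": 0,"dy": 8,"dz": 0,"spin": 0.04,"grip": 100},
    {"dx": 0,"dy": 12,"dz": 0,"spin": 0.06,"grip": 100},
    {"dx": 0,"dy": 16,"dz": 0,"spin": 0.08,"grip": 100},
    {"dx": 0,"dy": 20,"dz": 0,"spin": 0.1,"grip": 100},
    {"dx": 0,"dy": 24,"dz": 0,"spin": 0.12,"grip": 100},
    {"dx": 0,"dy": 28,"dz": 0,"spin": 0.14,"grip": 100},
    {"dx": 1,"dy": 31.5,"dz": 0,"spin": 0.16,"grip": 100},
    {"dx": 3,"dy": 35,"dz": 0,"spin": 0.18,"grip": 100},
    {"dx": 5.5,"dy": 38,"dz": 0,"spin": 0.2,"grip": 100},
  ],
)

```text
time_s: 37.73
tcp_pos: [0.5011, 0.3439, 0.1645]
eef_rot: [179.9, 0.0, -171.7]
contact_force: [1.0, -0.3, 0.8]
gripper_width: 0.0876
```

Request:
servo_tool(
  targets=[
    {"dx": 3,"dy": 1,"dz": -1,"spin": 0.02,"grip": 90},
    {"dx": 6,"dy": 2,"dz": -2,"spin": 0.02,"grip": 80},
    {"dx": 6.7,"dy": 1.9,"dz": -5,"spin": 0.02,"grip": 70},
    {"dx": 6.7,"dy": 1.9,"dz": -9,"spin": 0.02,"grip": 60},
    {"dx": 6.7,"dy": 1.9,"dz": -12.5,"spin": 0.02,"grip": 60},
    {"dx": 6.7,"dy": 1.9,"dz": -14.8,"spin": 0.02,"grip": 60},
    {"dx": 6.7,"dy": 1.9,"dz": -15.6,"spin": 0.02,"grip": 60},
    {"dx": 6.7,"dy": 1.9,"dz": -15.6,"spin": 0.02,"grip": 60},
    {"dx": 6.7,"dy": 1.9,"dz": -15.6,"spin": 0.02,"grip": 30},
    {"dx": 6.7,"dy": 1.9,"dz": -15.6,"spin": 0.02,"grip": 5},
  ],
)

```text
time_s: 38.57
tcp_pos: [0.5696, 0.3614, 0.0102]
eef_rot: [179.9, 0.2, -170.7]
contact_force: [0.3, 0.1, 0.0]
gripper_width: 0.0443
```

Request:
servo_tool(
  targets=[
    {"dx": 0,"dy": 0,"dz": 0,"spin": 0,"grip": 5},
    {"dx": 0,"dy": 0,"dz": 0,"spin": 0,"grip": 5},
    {"dx": 0,"dy": 0,"dz": 0,"spin": 0,"grip": 5},
    {"dx": 0,"dy": 0,"dz": 0,"spin": 0,"grip": 5},
    {"dx": 0,"dy": 0,"dz": 0,"spin": 0,"grip": 5},
    {"dx": 0,"dy": 0,"dz": 0,"spin": 0,"grip": 5},
    {"dx": 0,"dy": 0,"dz": 0,"spin": 0,"grip": 5},
    {"dx": 0,"dy": 0,"dz": 0,"spin": 0,"grip": 5},
    {"dx": 0,"dy": 0,"dz": 0,"spin": 0,"grip": 5},
    {"dx": 0,"dy": 0,"dz": 0,"spin": 0,"grip": 5},
  ],
)

```text
time_s: 39.4
tcp_pos: [0.5688, 0.3608, 0.0089]
eef_rot: [180.0, 0.1, -170.7]
contact_force: [-1.9, 0.8, 5.8]
gripper_width: 0.0176
```

Run:
```python
from rect import *
st()
```

```text
{'time_s': 39.4, 'tcp_pos': [0.5688, 0.3608, 0.0089], 'eef_rot': [179.9627, 0.0648, -170.7001], 'contact_force': [-1.903, 0.7609, 5.8019], 'gripper_width': 0.0176, 'joints': [48.9407, 31.5028, -12.9862, 0.0178, -45.4373, -129.6533]}
```

Request:
servo_tool(
  targets=[
    {"dx": 0,"dy": 0,"dz": 2,"spin": 0,"grip": 5},
    {"dx": 0,"dy": 0,"dz": 5,"spin": 0,"grip": 5},
    {"dx": -1,"dy": 0,"dz": 9,"spin": 0,"grip": 5},
    {"dx": -4,"dy": 0,"dz": 11,"spin": 0,"grip": 5},
    {"dx": -7.5,"dy": -1,"dz": 12,"spin": -0.03,"grip": 5},
    {"dx": -10.5,"dy": -3.5,"dz": 12,"spin": -0.06,"grip": 5},
    {"dx": -12.5,"dy": -7,"dz": 12,"spin": -0.09,"grip": 5},
    {"dx": -12.5,"dy": -11,"dz": 12,"spin": -0.12,"grip": 5},
    {"dx": -12.5,"dy": -15,"dz": 12,"spin": -0.15,"grip": 5},
    {"dx": -12.5,"dy": -19,"dz": 12,"spin": -0.18,"grip": 5},
  ],
)

```text
time_s: 40.23
tcp_pos: [0.4424, 0.1688, 0.1281]
eef_rot: [180.0, 0.0, 179.0]
contact_force: [1.2, -0.1, -0.4]
gripper_width: 0.0171
```

Request:
servo_tool(
  targets=[
    {"dx": 0,"dy": -4,"dz": 0,"spin": -0.02,"grip": 5},
    {"dx": 0,"dy": -8,"dz": 0,"spin": -0.035,"grip": 5},
    {"dx": 0,"dy": -12,"dz": 0,"spin": -0.035,"grip": 5},
    {"dx": 0,"dy": -16,"dz": 0,"spin": -0.035,"grip": 5},
    {"dx": 0,"dy": -20,"dz": 0,"spin": -0.035,"grip": 5},
    {"dx": 0,"dy": -24,"dz": 0,"spin": -0.035,"grip": 5},
    {"dx": 0,"dy": -28,"dz": 0,"spin": -0.035,"grip": 5},
    {"dx": 0.4,"dy": -32,"dz": 0,"spin": -0.035,"grip": 5},
    {"dx": 0.8,"dy": -36,"dz": 0,"spin": -0.035,"grip": 5},
    {"dx": 1,"dy": -40,"dz": 0,"spin": -0.035,"grip": 5},
  ],
)

```text
time_s: 41.07
tcp_pos: [0.4532, -0.2318, 0.128]
eef_rot: [-180.0, 0.0, 177.0]
contact_force: [2.3, 0.8, 0.1]
gripper_width: 0.0173
```

Request:
servo_tool(
  targets=[
    {"dx": 0,"dy": -4,"dz": 0,"spin": 0,"grip": 5},
    {"dx": 0,"dy": -7.5,"dz": 0,"spin": 0,"grip": 5},
    {"dx": 0,"dy": -9.5,"dz": -1,"spin": 0,"grip": 5},
    {"dx": 0,"dy": -10,"dz": -4,"spin": 0,"grip": 5},
    {"dx": 0,"dy": -10,"dz": -6,"spin": 0,"grip": 5},
    {"dx": 0,"dy": -10,"dz": -6,"spin": 0,"grip": 5},
    {"dx": 0,"dy": -10,"dz": -6,"spin": 0,"grip": 5},
    {"dx": 0,"dy": -10,"dz": -6,"spin": 0,"grip": 5},
    {"dx": 0,"dy": -10,"dz": -6,"spin": 0,"grip": 5},
    {"dx": 0,"dy": -10,"dz": -6,"spin": 0,"grip": 5},
  ],
)

```text
time_s: 41.9
tcp_pos: [0.4545, -0.3297, 0.0694]
eef_rot: [-180.0, 0.1, 177.0]
contact_force: [0.6, 0.6, -1.2]
gripper_width: 0.0175
```

Request:
servo_tool(
  targets=[
    {"dx": 0,"dy": 0,"dz": -2.5,"spin": 0,"grip": 5},
    {"dx": 0,"dy": 0,"dz": -4.5,"spin": 0,"grip": 5},
    {"dx": 0,"dy": 0,"dz": -5.7,"spin": 0,"grip": 5},
    {"dx": 0,"dy": 0,"dz": -5.7,"spin": 0,"grip": 5},
    {"dx": 0,"dy": 0,"dz": -5.7,"spin": 0,"grip": 35},
    {"dx": 0,"dy": 0,"dz": -5.7,"spin": 0,"grip": 35},
    {"dx": 0,"dy": 0,"dz": -5.7,"spin": 0,"grip": 35},
    {"dx": 0,"dy": 0,"dz": -4,"spin": 0,"grip": 35},
    {"dx": 0,"dy": 0,"dz": 0,"spin": 0,"grip": 60},
    {"dx": 0,"dy": 0,"dz": 4,"spin": 0.1,"grip": 100},
  ],
)

```text
time_s: 42.73
tcp_pos: [0.4523, -0.3293, 0.1083]
eef_rot: [179.9, -0.2, -177.4]
contact_force: [1.9, -1.2, -0.2]
gripper_width: 0.0387
```

Request:
servo_tool(
  targets=[
    {"dx": 2,"dy": 2.1,"dz": 2.5,"spin": 0.12,"grip": 100},
    {"dx": 4,"dy": 4.2,"dz": 5,"spin": 0.24,"grip": 100},
    {"dx": 6,"dy": 6.3,"dz": 7.5,"spin": 0.36,"grip": 100},
    {"dx": 8,"dy": 8.4,"dz": 10,"spin": 0.48,"grip": 100},
    {"dx": 10,"dy": 10.5,"dz": 12.5,"spin": 0.6,"grip": 100},
    {"dx": 12,"dy": 12.6,"dz": 14,"spin": 0.72,"grip": 100},
    {"dx": 14,"dy": 14.7,"dz": 14,"spin": 0.84,"grip": 100},
    {"dx": 16,"dy": 16.8,"dz": 14,"spin": 0.96,"grip": 100},
    {"dx": 18,"dy": 18.9,"dz": 14,"spin": 1.08,"grip": 100},
    {"dx": 20.5,"dy": 21,"dz": 14,"spin": 1.2,"grip": 100},
  ],
)

```text
time_s: 43.57
tcp_pos: [0.6587, -0.1185, 0.2492]
eef_rot: [-179.9, 0.0, -108.2]
contact_force: [0.1, -0.8, 0.4]
gripper_width: 0.0869
```

```bash
cat > bj.py <<'E'
from rect import *
st(); im,c=cap('wrist','w14.png')
for n,z in(('burr_a_mid',.018),('jar_mid',.05)):
    for d in r.cut_out(n,'wrist'):
        l,t,rr,b=d['extent']; print(n,round(d['p'],2),np.round(d['extent'],0),np.round(px2w(c,(l+rr)/2,(t+b)/2,z/2),3), len(np.nonzero(d['mask'])[0]), im[d['mask']].mean(0).round())
E
python3 bj.py
```

```text
{'time_s': 43.5667, 'tcp_pos': [0.6587, -0.1185, 0.2492], 'eef_rot': [-179.9232, 0.0475, -108.2218], 'contact_force': [0.0742, -0.8301, 0.4045], 'gripper_width': 0.0869, 'joints': [6.4473, 19.2721, 1.768, -0.0116, -72.4064, -24.6656]}
burr_a_mid 0.92 [287. 132. 322. 170.] [ 0.671 -0.153  0.009] 993 [70. 72. 74.]
jar_mid 0.7 [268.  61. 307.  98.] [ 0.661 -0.243  0.025] 1058 [218. 219. 212.]
```

View pics/w14.png

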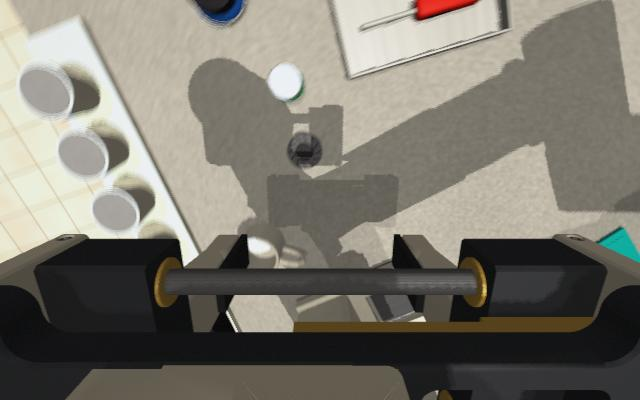

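The picture shows the burr at (305,151), jar at (286,81), cup at (262,250), and the screwdriver in the tray. Next I grip the burr.

Request:
servo_tool(
  targets=[
    {"dx": 1,"dy": -3.5,"dz": 0,"spin": 0,"grip": 100},
    {"dx": 1,"dy": -3.5,"dz": -4,"spin": 0,"grip": 100},
    {"dx": 1,"dy": -3.5,"dz": -8,"spin": 0,"grip": 100},
    {"dx": 1,"dy": -3.5,"dz": -12,"spin": 0,"grip": 100},
    {"dx": 1,"dy": -3.5,"dz": -16,"spin": 0,"grip": 100},
    {"dx": 1,"dy": -3.5,"dz": -20,"spin": 0,"grip": 100},
    {"dx": 1,"dy": -3.5,"dz": -23,"spin": 0,"grip": 100},
    {"dx": 1,"dy": -3.5,"dz": -24.2,"spin": 0,"grip": 100},
    {"dx": 1,"dy": -3.5,"dz": -24.2,"spin": 0,"grip": 60},
    {"dx": 1,"dy": -3.5,"dz": -24.2,"spin": 0,"grip": 30},
  ],
)

```text
time_s: 44.55
tcp_pos: [0.669, -0.1552, 0.0071]
eef_rot: [-179.9, -0.0, -108.6]
contact_force: [-0.7, -0.4, 0.9]
gripper_width: 0.0793
```

Request:
servo_tool(
  targets=[
    {"dx": 0,"dy": 0,"dz": 0,"spin": 0,"grip": 30},
    {"dx": 0,"dy": 0,"dz": 0,"spin": 0,"grip": 30},
    {"dx": 0,"dy": 0,"dz": 0,"spin": 0,"grip": 30},
    {"dx": 0,"dy": 0,"dz": 0,"spin": 0,"grip": 30},
    {"dx": 0,"dy": 0,"dz": 0,"spin": 0,"grip": 30},
    {"dx": 0,"dy": 0,"dz": 0,"spin": 0,"grip": 30},
    {"dx": 0,"dy": 0,"dz": 1,"spin": 0,"grip": 30},
    {"dx": 0,"dy": 0,"dz": 4,"spin": 0,"grip": 30},
    {"dx": 0,"dy": 0,"dz": 8,"spin": 0,"grip": 30},
    {"dx": 0,"dy": 0,"dz": 12,"spin": 0,"grip": 30},
  ],
)

```text
time_s: 45.38
tcp_pos: [0.6673, -0.1547, 0.1264]
eef_rot: [179.8, -0.1, -108.6]
contact_force: [2.7, -0.6, -0.4]
gripper_width: 0.0468
```

Request:
servo_tool(
  targets=[
    {"dx": -2.5,"dy": -3,"dz": 0,"spin": 0.03,"grip": 30},
    {"dx": -5,"dy": -6,"dz": 0,"spin": 0.06,"grip": 30},
    {"dx": -7.5,"dy": -9,"dz": 0,"spin": 0.09,"grip": 30},
    {"dx": -10,"dy": -12,"dz": 0,"spin": 0.12,"grip": 30},
    {"dx": -12.5,"dy": -15,"dz": 0,"spin": 0.15,"grip": 30},
    {"dx": -15,"dy": -18,"dz": 0,"spin": 0.18,"grip": 30},
    {"dx": -17.5,"dy": -21,"dz": 0,"spin": 0.21,"grip": 30},
    {"dx": -19.4,"dy": -23,"dz": -2,"spin": 0.24,"grip": 30},
    {"dx": -19.4,"dy": -23,"dz": -5,"spin": 0.24,"grip": 30},
    {"dx": -19.4,"dy": -23,"dz": -8,"spin": 0.24,"grip": 30},
  ],
)

```text
time_s: 46.22
tcp_pos: [0.4736, -0.3865, 0.0466]
eef_rot: [-179.8, -0.0, -95.0]
contact_force: [1.1, 0.6, -2.6]
gripper_width: 0.0471
```

Request:
servo_tool(
  targets=[
    {"dx": 0,"dy": 0,"dz": -2,"spin": 0,"grip": 30},
    {"dx": 0,"dy": 0,"dz": -3,"spin": 0,"grip": 30},
    {"dx": 0,"dy": 0,"dz": -3.5,"spin": 0,"grip": 30},
    {"dx": 0,"dy": 0,"dz": -3.5,"spin": 0,"grip": 30},
    {"dx": 0,"dy": 0,"dz": -3.5,"spin": 0,"grip": 75},
    {"dx": 0,"dy": 0,"dz": -3.5,"spin": 0,"grip": 75},
    {"dx": 0,"dy": 0,"dz": -3.5,"spin": 0,"grip": 75},
    {"dx": 0,"dy": 0,"dz": -1,"spin": 0,"grip": 75},
    {"dx": 0,"dy": 0,"dz": 3,"spin": 0,"grip": 75},
    {"dx": 0,"dy": 0,"dz": 7,"spin": 0,"grip": 90},
  ],
)

```text
time_s: 47.05
tcp_pos: [0.4738, -0.3844, 0.1168]
eef_rot: [179.9, 0.0, -94.8]
contact_force: [1.2, -0.1, -0.5]
gripper_width: 0.0684
```

Request:
servo_tool(
  targets=[
    {"dx": 1.5,"dy": 2,"dz": 2,"spin": 0,"grip": 100},
    {"dx": 4.5,"dy": 4,"dz": 4,"spin": 0,"grip": 100},
    {"dx": 7.5,"dy": 6,"dz": 5,"spin": 0,"grip": 100},
    {"dx": 10.5,"dy": 8,"dz": 5,"spin": 0,"grip": 100},
    {"dx": 13.5,"dy": 10,"dz": 5,"spin": 0,"grip": 100},
    {"dx": 16.5,"dy": 12,"dz": 5,"spin": 0,"grip": 100},
    {"dx": 18.8,"dy": 15,"dz": 5,"spin": 0,"grip": 100},
    {"dx": 18.8,"dy": 18,"dz": 5,"spin": 0,"grip": 100},
    {"dx": 18.8,"dy": 18,"dz": 5,"spin": 0,"grip": 100},
    {"dx": 18.8,"dy": 18,"dz": 5,"spin": 0,"grip": 100},
  ],
)

```text
time_s: 47.88
tcp_pos: [0.6631, -0.2028, 0.1665]
eef_rot: [-180.0, 0.0, -94.6]
contact_force: [-0.1, 0.5, -0.2]
gripper_width: 0.0876
```

```bash
python3 bj.py
```

```text
{'time_s': 47.8833, 'tcp_pos': [0.6631, -0.2028, 0.1665], 'eef_rot': [-179.9524, 0.0061, -94.6476], 'contact_force': [-0.1036, 0.4589, -0.1618], 'gripper_width': 0.0876, 'joints': [-0.9481, 24.4273, -1.4058, -0.0033, -64.119, -3.6981]}
burr_a_mid 0.61 [479.   0. 519.  12.] [ 0.479 -0.365  0.009] 364 [55. 56. 57.]
burr_a_mid 0.19 [387.   0. 621. 165.] [ 0.467 -0.296  0.009] 27552 [176. 186. 190.]
jar_mid 0.96 [300. 133. 343. 173.] [ 0.659 -0.242  0.025] 1386 [193. 202. 196.]
```

Request:
servo_tool(
  targets=[
    {"dx": -0.4,"dy": -2,"dz": 0,"spin": 0,"grip": 100},
    {"dx": -0.4,"dy": -3.9,"dz": 0,"spin": 0,"grip": 100},
    {"dx": -0.4,"dy": -3.9,"dz": -4,"spin": 0,"grip": 100},
    {"dx": -0.4,"dy": -3.9,"dz": -8,"spin": 0,"grip": 100},
    {"dx": -0.4,"dy": -3.9,"dz": -12,"spin": 0,"grip": 100},
    {"dx": -0.4,"dy": -3.9,"dz": -15,"spin": 0,"grip": 100},
    {"dx": -0.4,"dy": -3.9,"dz": -15.4,"spin": 0,"grip": 100},
    {"dx": -0.4,"dy": -3.9,"dz": -15.4,"spin": 0,"grip": 60},
    {"dx": -0.4,"dy": -3.9,"dz": -15.4,"spin": 0,"grip": 30},
    {"dx": -0.4,"dy": -3.9,"dz": -15.4,"spin": 0,"grip": 30},
  ],
  squeeze=30,
)

```text
time_s: 48.87
tcp_pos: [0.6603, -0.2445, 0.0148]
eef_rot: [-179.8, -0.0, -94.8]
contact_force: [0.1, -0.3, 0.8]
gripper_width: 0.0726
```

Request:
servo_tool(
  targets=[
    {"dx": 0,"dy": 0,"dz": 0,"spin": 0,"grip": 30},
    {"dx": 0,"dy": 0,"dz": 0,"spin": 0,"grip": 30},
    {"dx": 0,"dy": 0,"dz": 0,"spin": 0,"grip": 30},
    {"dx": 0,"dy": 0,"dz": 0,"spin": 0,"grip": 30},
    {"dx": 0,"dy": 0,"dz": 0,"spin": 0,"grip": 30},
    {"dx": 0,"dy": 0,"dz": 0,"spin": 0,"grip": 30},
    {"dx": 0,"dy": 0,"dz": 1,"spin": 0,"grip": 30},
    {"dx": 0,"dy": 0,"dz": 4,"spin": 0,"grip": 30},
    {"dx": 0,"dy": 0,"dz": 8,"spin": 0,"grip": 30},
    {"dx": 0,"dy": 0,"dz": 12,"spin": 0,"grip": 30},
  ],
)

```text
time_s: 49.7
tcp_pos: [0.6572, -0.2436, 0.1324]
eef_rot: [179.8, 0.0, -94.8]
contact_force: [2.1, 0.1, -1.0]
gripper_width: 0.0403
```

Request:
servo_tool(
  targets=[
    {"dx": -2.3,"dy": -2.8,"dz": 0,"spin": 0,"grip": 30},
    {"dx": -4.6,"dy": -5.6,"dz": 0,"spin": 0,"grip": 30},
    {"dx": -6.9,"dy": -8.4,"dz": 0,"spin": 0,"grip": 30},
    {"dx": -9.2,"dy": -11.2,"dz": 0,"spin": 0,"grip": 30},
    {"dx": -11.5,"dy": -14,"dz": 0,"spin": 0,"grip": 30},
    {"dx": -13.8,"dy": -16.8,"dz": 0,"spin": 0,"grip": 30},
    {"dx": -16.2,"dy": -19.7,"dz": 0,"spin": 0,"grip": 30},
    {"dx": -16.2,"dy": -19.7,"dz": -2,"spin": 0,"grip": 30},
    {"dx": -16.2,"dy": -19.7,"dz": -5,"spin": 0,"grip": 30},
    {"dx": -16.2,"dy": -19.7,"dz": -7,"spin": 0,"grip": 30},
  ],
)

```text
time_s: 50.53
tcp_pos: [0.4949, -0.4411, 0.0607]
eef_rot: [180.0, 0.0, -94.9]
contact_force: [0.6, 0.3, -1.2]
gripper_width: 0.0404
```

Request:
servo_tool(
  targets=[
    {"dx": 0,"dy": 0,"dz": -2,"spin": 0,"grip": 30},
    {"dx": 0,"dy": 0,"dz": -3.8,"spin": 0,"grip": 30},
    {"dx": 0,"dy": 0,"dz": -4.6,"spin": 0,"grip": 30},
    {"dx": 0,"dy": 0,"dz": -4.6,"spin": 0,"grip": 30},
    {"dx": 0,"dy": 0,"dz": -4.6,"spin": 0,"grip": 30},
    {"dx": 0,"dy": 0,"dz": -4.6,"spin": 0,"grip": 60},
    {"dx": 0,"dy": 0,"dz": -4.6,"spin": 0,"grip": 60},
    {"dx": 0,"dy": 0,"dz": -4.6,"spin": 0,"grip": 60},
    {"dx": 0,"dy": 0,"dz": -4.6,"spin": 0,"grip": 60},
    {"dx": 0,"dy": 0,"dz": -1,"spin": 0,"grip": 60},
  ],
)

```text
time_s: 51.37
tcp_pos: [0.4925, -0.4382, 0.0455]
eef_rot: [179.4, 0.3, -94.9]
contact_force: [-0.7, 0.9, -0.5]
gripper_width: 0.0521
```

Request:
servo_tool(
  targets=[
    {"dx": 0,"dy": 0,"dz": 4,"spin": 0,"grip": 60},
    {"dx": 0,"dy": 0,"dz": 8,"spin": 0,"grip": 80},
    {"dx": 0,"dy": 0,"dz": 12,"spin": 0,"grip": 100},
    {"dx": 0,"dy": 3,"dz": 15,"spin": 0,"grip": 100},
    {"dx": 0,"dy": 6,"dz": 17,"spin": 0,"grip": 100},
    {"dx": 0,"dy": 9,"dz": 19,"spin": 0,"grip": 100},
    {"dx": 0,"dy": 12,"dz": 21,"spin": 0,"grip": 100},
    {"dx": 0,"dy": 15,"dz": 23,"spin": 0,"grip": 100},
    {"dx": 0,"dy": 18,"dz": 23,"spin": 0,"grip": 100},
    {"dx": 0,"dy": 20,"dz": 23,"spin": 0,"grip": 100},
  ],
)

```text
time_s: 52.2
tcp_pos: [0.4968, -0.2387, 0.284]
eef_rot: [-179.8, 0.0, -94.8]
contact_force: [-0.2, -0.1, -0.2]
gripper_width: 0.0879
```

Run:
```python
from rect import *
st(); im,c=cap('wrist','w15.png'); t,_=cap('top','t15.png'); s,_=cap('scene','s15.png')
cv2.imwrite('pics/f15.png',np.hstack([cv2.resize(im[:260],(400,162)) if False else cv2.resize(im[0:240,120:520],(500,300)) ,cv2.resize(t[100:280,230:410],(300,300))]))
cv2.imwrite('pics/f15.png',np.vstack([cv2.imread('pics/f15.png'),np.hstack([cv2.resize(s[90:240,120:370],(500,300)),np.zeros((300,300,3),np.uint8)])]))
```

```text
{'time_s': 52.2, 'tcp_pos': [0.4968, -0.2387, 0.284], 'eef_rot': [-179.7691, 0.0085, -94.7694], 'contact_force': [-0.2269, -0.0528, -0.167], 'gripper_width': 0.0879, 'joints': [-5.3125, 6.8186, -9.9899, -0.0112, -72.9608, 0.5463]}
```

View pics/f15.png

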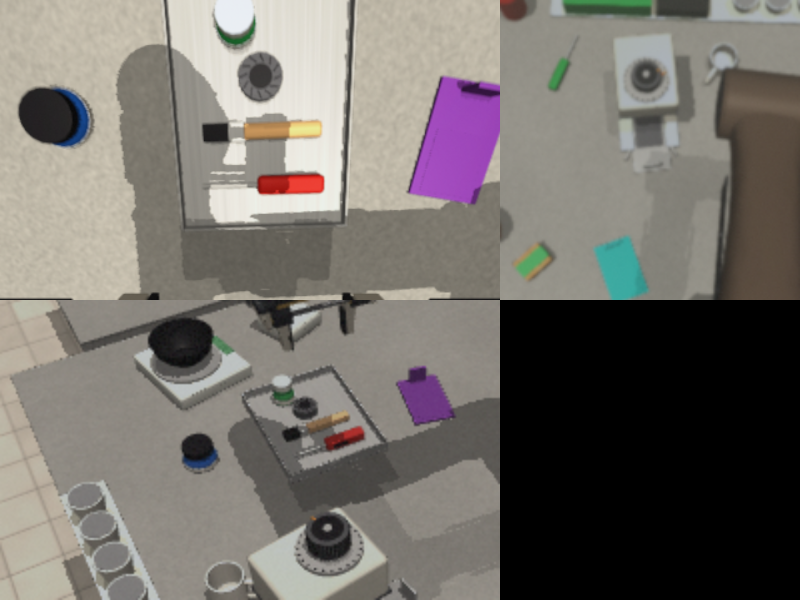

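Jar, burr, brush and screwdriver are all inside the service tray, and the tray is home. Before handing in, I do a quick numeric check for any second burr.

Run:
```python
from rect import *
im,c=cap('scene')
for d in r.cut_out('burr_b_mid','scene'): print(round(d['p'],2),np.round(d['extent'],0))
s=st(); r.close_job()
```

```text
0.26 [426. 279. 464. 323.]
{'time_s': 52.45, 'tcp_pos': [0.4964, -0.2408, 0.2821], 'eef_rot': [-179.9824, -0.0101, -94.7796], 'contact_force': [-0.0066, -0.3772, -0.7686], 'gripper_width': 0.0879, 'joints': [-5.532, 7.0586, -9.9669, 0.0104, -72.9568, 0.7494]}
the job is handed in; nothing more can be done
```

The job is done and handed in at about 52 s of the 210 s allowed.

- **Ring:** I turned it clockwise 4 clicks. The torque then rose to 0.8 N m and the grip slipped, so the burrs were touching. I backed it off 5 clicks, and the close-up showed the pointer on the fifth dot from the stop.
- **Grounds tray:** I slid the steel tray in until it met the end of the slot at about 18 N. Afterwards its front edge measured within about 1 mm of the home position. The first try sat about 3 mm to one side and jammed at the slot mouth at about 42 N at the wrist. I backed off, realigned it and it went in. That push went through the gripped tray, so I don't think it counts against the 40 N limit on the arm and gripper body, but I couldn't confirm it.
- **Service tray:** The screwdriver, brush, dark burr and jar are all fully inside it in the last wrist and scene pictures, with the jar standing.
- **Brass burr:** I saw none in any picture and took it as absent. The last network search gave only one weak hit (0.26), near the copper tin, which I did not check further.
- **Everything else:** I did not touch the bystanders or the look-alikes. The gripper was open and clear of everything at the end.

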